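Lock the setting tools away in the die case

TASK

Put every loose hand setter and anvil block that is on the table away in the blue die case. Draw the case's spring bolt by its red knob and swing it into its rest notch so that it stays out when let go, lift the lid until it rests by itself on its stop, and lay the setters flat, not on top of one another, on the floor of the wide compartment and the anvil blocks likewise in the narrow one; only when all are in, shut the lid and release the bolt so that it springs fully home and locks. Leave the mallet, the jar and the organiser box where they are.

Things in the scene. Friction and masses are not known exactly. Their poses are not given: they have to be found in the camera images.
- case: blue die case, fixed to the table; outside 170 (x) x 284 (y) x 50 (z) mm without the lid, walls and floor 6 mm. Origin at the centre of its underside; its x axis points to the hinge side, away from the robot, y along the front to the left, z up. A divider, 6 mm thick and 36 mm above the underside, parts it at y = 30 to 36 mm: the wide compartment is y = -136 to 30 mm, the narrow one y = 36 to 136 mm, both x = -79 to 79 mm
- lid (a joint): angle of the lid, rad: 0 shut, 1.85 resting on its stop, leaning back. The hinge is the far upper edge of the case. The 0.3 kg lid falls shut when let go before it is past upright (about 1.6) and falls on to its stop beyond that; both fall gently damped. With the bolt home it opens no more than about 0.02
- lid_hinge (a point): middle of the lid's hinge line, on the case at x = 85, y = 0, z = 50 mm; its axes are those of the case, and the hinge line runs along y
- lid_knob (a point): centre of the black barrel-shaped knob, 28 mm across and 24 mm long (along y, with flat ends), on a 10 mm stem that stands out from the middle of the lid's front edge; 205 mm from the hinge line, and with the lid shut 35 mm in front of the case and 53 mm above the table. It can be pinched from above on its flat ends and turns between the fingers as the lid swings. The lid plate is 6 mm thick
- bolt (a joint): how far the spring bolt is drawn, m, along the case's +y: 0 home (its pin through the steel eye that hangs from the lid's front edge at y = 65 mm), at most 0.030. A spring pulls it home: 3 N at home, 7.5 N fully drawn. Parked in the rest notch it reads 0.018; a ridge stands between the slot and the notch, so to swing it either way it must be drawn at least 0.024
- bolt_turn (a joint): angle of the bolt's handle, rad: 0 upright, growing as it swings towards the robot (case -x), at most 1.2. At less than 0.024 draw the ridge stops it from swinging. In the rest notch it is about 0.9 to 1.2. It stays at the angle at which it is left
- bolt_knob (a point): centre of the red barrel-shaped knob, 22 mm across and 20 mm long (along the case's y, with flat ends), on the end of the bolt's 8 mm handle, 45 mm from the bolt's axis. The axis runs along the case's y at x = -103, z = 30 mm; the knob is at y = 90 mm + the draw. It can be pinched from above on its flat ends and turns between the fingers as the handle swings
- setter1: hand setter: square orange plastic grip 22 x 22 mm, 60 mm long, then a round steel shank 14 mm thick ending in a 21 mm steel head; 109 mm long in all, 0.15 kg (mass varies). Origin in its middle (11 mm above the table as it lies), x along it towards the steel head; the grip runs from x = -52 to +8 mm, the balance point is at x = -2 mm. May be absent
- setter2: hand setter: square green plastic grip 22 x 22 mm, 60 mm long, then a round steel shank 14 mm thick ending in a 21 mm steel head; 109 mm long in all, 0.15 kg (mass varies). Origin in its middle (11 mm above the table as it lies), x along it towards the steel head; the grip runs from x = -52 to +8 mm, the balance point is at x = -2 mm. May be absent
- setter3: hand setter: square yellow plastic grip 22 x 22 mm, 60 mm long, then a round steel shank 14 mm thick ending in a 21 mm steel head; 109 mm long in all, 0.15 kg (mass varies). Origin in its middle (11 mm above the table as it lies), x along it towards the steel head; the grip runs from x = -52 to +8 mm, the balance point is at x = -2 mm. May be absent
- anvil1: anvil block of bright steel with a copper band round it and dark dimples on one face: 56 (x) x 38 (y) x 24 (z) mm, 0.32 kg (mass varies). Origin in its middle, 12 mm above the table as it lies. May be absent
- anvil2: anvil block of bright steel with a brass band round it and dark dimples on one face: 56 (x) x 38 (y) x 24 (z) mm, 0.32 kg (mass varies). Origin in its middle, 12 mm above the table as it lies. May be absent
- mallet: mallet, 260 mm long, wooden handle, black head; lies on the table. A bystander
- jar: closed glass jar, 68 mm across, 95 mm tall, steel cap. A bystander
- organiser: clear open box of rivets, 100 x 170 x 35 mm. A bystander
Things that resemble listed ones, but are neither listed nor needed, are in the scene too. Leave any turquoise look-alike of the anvil2 alone.

How it is judged (in metres and radians):
On the way, in this order (a step that is already met when the one before it is completed fails the run):
1. the bolt is drawn, rests in its notch and is let go (value of joint bolt between 0.014 and 0.022 m and value of joint bolt_turn above 0.8 rad and contact force between the fingers and bolt below 0.3 N), for 0.3 s.
2. the lid rests on its stop and is let go (value of joint lid above 1.8 rad and contact force between the fingers and lid below 0.3 N), for 0.3 s.
3. every setter lies on the floor of the wide compartment and every anvil block on that of the narrow one, let go (x of setter1 in the frame of case between -0.079 and 0.079 m and y of setter1 in the frame of case between -0.136 and 0.03 m and z of setter1 in the frame of case between 0.004 and 0.03 m and x of setter2 in the frame of case between -0.079 and 0.079 m and y of setter2 in the frame of case between -0.136 and 0.03 m and z of setter2 in the frame of case between 0.004 and 0.03 m and x of setter3 in the frame of case between -0.079 and 0.079 m and y of setter3 in the frame of case between -0.136 and 0.03 m and z of setter3 in the frame of case between 0.004 and 0.03 m and x of anvil1 in the frame of case between -0.079 and 0.079 m and y of anvil1 in the frame of case between 0.036 and 0.136 m and z of anvil1 in the frame of case between 0.004 and 0.03 m and x of anvil2 in the frame of case between -0.079 and 0.079 m and y of anvil2 in the frame of case between 0.036 and 0.136 m and z of anvil2 in the frame of case between 0.004 and 0.03 m and contact force between the fingers and setter1 below 0.3 N and contact force between the fingers and setter2 below 0.3 N and contact force between the fingers and setter3 below 0.3 N and contact force between the fingers and anvil1 below 0.3 N and contact force between the fingers and anvil2 below 0.3 N), for 0.3 s.
4. the lid is shut (value of joint lid below 0.03 rad), for 0.2 s.
At the end, for the whole second after the job is handed in: the lid is shut (within 0.03 rad), the bolt is home (within 4 mm, its handle within 0.3 rad of upright), and every setter and anvil block present lies in its own compartment with its middle less than 30 mm above the case's underside (so not on another) (x of setter1 in the frame of case between -0.079 and 0.079 m and y of setter1 in the frame of case between -0.136 and 0.03 m and z of setter1 in the frame of case between 0.004 and 0.03 m and x of setter2 in the frame of case between -0.079 and 0.079 m and y of setter2 in the frame of case between -0.136 and 0.03 m and z of setter2 in the frame of case between 0.004 and 0.03 m and x of setter3 in the frame of case between -0.079 and 0.079 m and y of setter3 in the frame of case between -0.136 and 0.03 m and z of setter3 in the frame of case between 0.004 and 0.03 m and x of anvil1 in the frame of case between -0.079 and 0.079 m and y of anvil1 in the frame of case between 0.036 and 0.136 m and z of anvil1 in the frame of case between 0.004 and 0.03 m and x of anvil2 in the frame of case between -0.079 and 0.079 m and y of anvil2 in the frame of case between 0.036 and 0.136 m and z of anvil2 in the frame of case between 0.004 and 0.03 m and value of joint lid below 0.03 rad and value of joint bolt below 0.004 m and value of joint bolt_turn below 0.3 rad); the robot touches nothing.
It fails at once if the mallet is moved more than 4 cm (distance of mallet from where it was at the start of the episode above 0.04 m).
It fails at once if the jar is moved more than 4 cm (distance of jar from where it was at the start of the episode above 0.04 m).
It fails at once if the organiser is moved more than 4 cm (distance of organiser from where it was at the start of the episode above 0.04 m).
Of setter1, setter2, setter3, anvil1, anvil2 only 3 to 5 are there at a start; the rules pass over those that are not, and their reading is None.
At some moment in a run one of setter1, setter2, setter3, anvil1, anvil2 may be knocked a few centimetres aside while the robot is not near it.
Once in a run the grip may slacken for a moment while it holds something.
It also fails if it takes over 210 s, if anything falls off the work surface, if the arm or the gripper's body presses on something with over 40 N, if the wrist force passes 120 N, or if a joint passes its speed limit or range.

ROBOT

A 6-joint arm with a two-finger parallel gripper is mounted at the origin on the work surface. World frame = base frame: x ahead of the robot, y to its left, z up, the work surface at z = 0. Lengths are in m, angles in degrees, forces in N, time in s.
With the tool pointing down it reaches from about 0.4 to 0.825 m from the base axis. Payload 7 kg.
Tool frame: the origin (TCP) lies at the very end of the fingers, on their centre line; the grasp point (between the pads) lies 19 mm behind it (ctrl.hold_point_z is the distance from the TCP to the grasp point, in m); z points along the fingers, y is the line along which they close (so a half turn about z gives the same grasp; the last joint's range is limited). The gripper opens to 88 mm and grips with 3 to 60 N. Pads are 19 mm wide; open, the fingers measure 130 mm over their backs; the gripper's body (78 mm by 193 mm) begins 47 mm behind the grasp point.
Start: joints at [-47.263, 20.546, 0.682, 0, -70.136, -16.507], TCP at [0.298, -0.605, 0.227] pointing down, gripper open.
Joint ranges: [-176.03, 176.03], [-82.01, 121.73], [-58.28, 71.71], [-173.87, 95.51], [-174.79, -0.11], [-173.66, 173.66]. Speed limits (degrees/s): [136.94, 136.94, 172.46, 180, 180, 180].

INTERFACE

Orientations are given as [roll, pitch, yaw] about the fixed x, y, z axes, in that order (R = Rz(yaw) Ry(pitch) Rx(roll)).
In Python, from plant import sensors, viewer, workorder, ctrl gives the robot as it stands.
- The arm moves only by the shell command python3 -m pendant 'ROWS'. ROWS is JSON, a list of rows, each a list of 3 entries, a list of its own where there are three numbers: the opening, from -1 (shut) to 1 (fully open), so that 0 is half open, then the shift along the tool's x, y, z in m, then the turn, a rotation vector about the tool's x, y, z in degrees. A call has 1 to 10 rows; each row is the pose to reach, as a shift and turn from the pose commanded when the call began, along the tool's axes at that moment; what a row does not reach only later rows make up. A row lasts 1/12 s, in which the tool goes at most 41.7 mm and 7.16 degrees, less where a joint would pass 70% of its speed; a pose out of reach is approached as far as the arm can. A call with a gripper value outside its range is refused whole. The fingers move at their own pace and stop on an object; the grip force is fixed at half the most. Time passes only in rows, so rows that repeat a pose let the fingers close. It gives the time, the measured TCP pose, the force, the opening and the grip force at its end, in the units of the state.
- sensors.get_obs(): the state, without advancing time (a new reading comes with each control period).
- viewer.snapshot(name): name is "scene" or "side" or "wrist"; returns the picture (400x640x3 uint8, red, green, blue); there is no depth.
- viewer.camera_params(name): a dict with "fx", "fy", "cx", "cy" (pixels), "extrinsics" (4x4, takes a point from world to camera coordinates). Camera axes: x right, y up, looking along -z (the intrinsics and any distortion apply to the point x, -y, -z); pixel columns grow to the right and rows downward; lengths in m; the calibration is good to about 2 mm. A picture is of the moment at which its call begins: read the wrist's pose just before it. camera_params takes no time and is no camera call; for the wrist camera it gives the pose at the moment of the call.
- workorder.close_job(): hands the job in; it is judged then, once.
The state is a dict: "clock": time; "joint_pos": joint angles; "qvel": joint speeds; "tau": joint torques, N m; "tool_pos": TCP position; "orientation": TCP orientation; "force": force on the tool from outside, world axes, zero at the start; "moment": the same for the moment, N m; "opening": finger opening in m; "gripper_force": force on a finger pad.
Only numpy, scipy, OpenCV 4.12 (cv2) and the standard library are available. Lean on these libraries where they do the work, as an engineer would, in place of code of your own. Each camera call takes 0.05 s, during which the arm holds its last target. There are 200 camera calls.

## Working session

There is one attempt and no reset: what is moved stays moved. The work goes in short steps, Python scripts to look and compute and a shell command to move; the robot and the scene stay as the last step left them, time stands still between calls to the robot, and variables do not carry over. Pictures are saved under pics/ and viewed, at most 14 in all, crops included, and the job is handed in when it is done.

```bash
ls; mkdir -p pics; cat > h.py <<'E'
import numpy as np, cv2
from scipy.spatial.transform import Rotation as R
from plant import sensors, viewer, workorder, ctrl
def save(n,name):
    im=viewer.snapshot(n); cv2.imwrite('pics/'+name,im[:,:,::-1]); return im
def ray(p,u,v):
    E=np.array(p['extrinsics']); d=np.array([(u-p['cx'])/p['fx'],-(v-p['cy'])/p['fy'],-1.])
    Rm=E[:3,:3]; return -Rm.T@E[:3,3], Rm.T@d
def onz(p,u,v,z):
    c,d=ray(p,u,v); return c+d*(z-c[2])/d[2]
def proj(p,X):
    E=np.array(p['extrinsics']); q=E[:3,:3]@np.array(X)+E[:3,3]
    return np.array([p['cx']+p['fx']*q[0]/-q[2], p['cy']-p['fy']*q[1]/-q[2]])
def tool(): 
    o=sensors.get_obs(); return np.array(o['tool_pos']), R.from_euler('xyz',o['orientation'],degrees=True)
def delta(target):  # shift in tool axes to reach TCP world target
    p,r=tool(); return np.round(r.inv().apply(np.array(target)-p),4)
E
python3 - <<'E'
from h import *
for n in('scene','side'):
    save(n,n+'0.png'); p=viewer.camera_params(n); print(n,{k:(np.round(v,3).tolist()) for k,v in p.items() if k!='distortion'}, p.get('distortion'))
print(sensors.get_obs()); print(ctrl.hold_point_z,[a for a in dir(ctrl) if a[0]!='_'])
E
```

```text
pics
scene {'fx': 455.087, 'fy': 455.087, 'cx': 320.43, 'cy': 198.969, 'extrinsics': [[-0.347, 0.938, 0.004, 0.245], [-0.753, -0.281, 0.595, 0.364], [0.559, 0.204, 0.804, -1.558], [0.0, 0.0, 0.0, 1.0]]} None
side {'fx': 456.726, 'fy': 456.726, 'cx': 318.891, 'cy': 196.552, 'extrinsics': [[-0.999, -0.047, -0.013, 0.551], [0.019, -0.613, 0.79, -0.084], [-0.045, 0.788, 0.613, -1.51], [0.0, 0.0, 0.0, 1.0]]} None
{'clock': 0.1, 'joint_pos': array([-4.72637100e+01,  2.05874117e+01,  6.37057568e-01, -1.56908713e-02,
       -7.01360866e+01, -1.65073291e+01]), 'qvel': array([-0.08391742, -0.07046314,  0.14898028,  0.00370199, -0.0514044 ,
       -0.02300262]), 'tau': array([ 3.07735654e-04, -5.84165096e+01,  2.93753654e+01,  7.01556087e+00,
        1.01824582e-02, -5.66082656e-05]), 'tool_pos': array([ 0.29808764, -0.60511106,  0.22570697]), 'orientation': array([ 1.79912931e+02, -1.04199769e-02, -1.53776374e+02]), 'force': array([-0.23179618, -0.57544549,  0.59277242]), 'moment': array([0.00505118, 0.02086043, 0.00053323]), 'gripper_force': 0.0, 'opening': 0.08742601067985907}
0.0188 ['PlanningError', 'hold_point_z']
```

View pics/scene0.png

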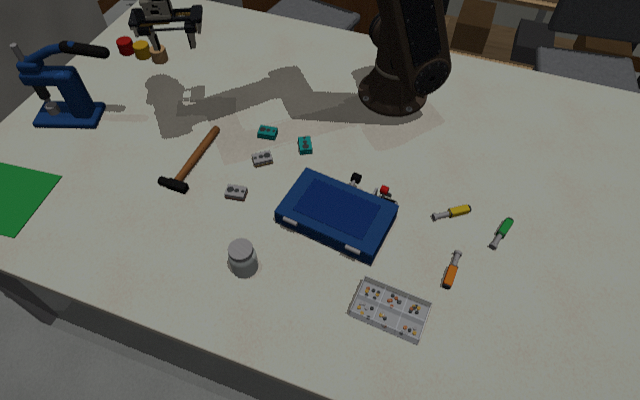

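View pics/side0.png

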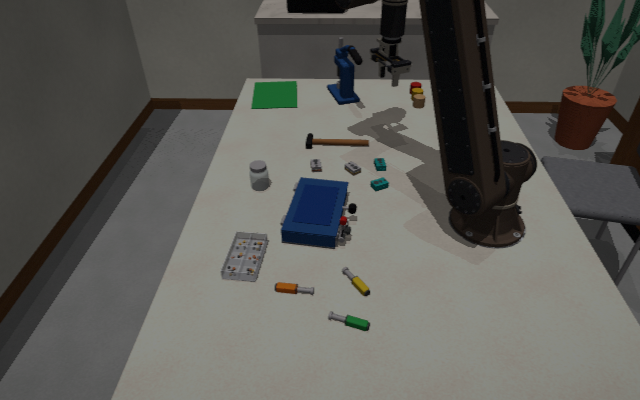

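The scene view shows the case at (336,214) with its black knob at (355,178) and red knob at (385,190). The setters are orange (452,270), green (502,233) and yellow (452,213). There are two bright steel blocks at (262,158) and (236,192). The two turquoise blocks at (267,132) and (305,145) are look-alikes, so I'll leave them alone.

```bash
cat > m.py <<'E'
from h import *
ims={n:cv2.cvtColor(cv2.imread(f'pics/{n}0.png'),cv2.COLOR_BGR2HSV) for n in('scene','side')}
P={n:viewer.camera_params(n) for n in ims}
def blobs(n,lo,hi,amin=15):
    m=cv2.inRange(ims[n],lo,hi); k,l,s,c=cv2.connectedComponentsWithStats(m)
    return [(s[i],c[i],l==i) for i in range(1,k) if s[i][4]>=amin]
cols={'blue':((105,120,30),(125,255,255),.056,400),'orange':((8,150,90),(15,255,255),.012,25),'yellow':((22,150,90),(32,255,255),.012,25),'green':((50,120,50),(75,255,255),.012,25),'red':((0,170,70),(4,255,255),.075,8)}
for n in ims:
  for c,(lo,hi,z,a) in cols.items():
    for s,ce,m in blobs(n,lo,hi,a):
      ys,xs=np.nonzero(m); W=np.array([onz(P[n],x,y,z)[:2] for x,y in zip(xs,ys)],np.float32)
      if not(0.2<W[:,0].mean()<1 and abs(W[:,1].mean())<.6): continue
      r=cv2.minAreaRect(W); print(n,c,ce.round(),s[4],np.round(W.mean(0),3),'rect',np.round(r[0],3),np.round(r[1],3),round(r[2],1))
      if c=='blue': print(np.round(cv2.boxPoints(r),3).tolist())
E
python3 m.py
python3 - <<'E'
import cv2
a=cv2.imread('pics/scene0.png');b=cv2.imread('pics/side0.png')
A=cv2.resize(a[115:285,215:535],None,fx=2.5,fy=2.5,interpolation=3); cv2.imwrite('pics/c1.png',A[:600,:800])
E
```

```text
scene blue [338. 213.] 6392 [ 0.576 -0.001] rect [ 0.574 -0.007] [0.287 0.2  ] 82.5
[[0.4560000002384186, -0.13600000739097595], [0.6549999713897705, -0.16200000047683716], [0.6919999718666077, 0.12200000137090683], [0.49399998784065247, 0.14900000393390656]]
scene orange [196. 153.] 271 [ 0.488 -0.481] rect [ 0.481 -0.48 ] [0.018 0.226] 88.0
scene orange [450. 274.] 148 [0.625 0.315] rect [0.625 0.315] [0.021 0.057] 84.8
scene yellow [460. 209.] 113 [0.417 0.302] rect [0.417 0.302] [0.019 0.053] 36.5
scene green [506. 226.] 133 [0.429 0.427] rect [0.429 0.426] [0.02  0.061] 71.4
scene red [384. 189.] 44 [0.472 0.094] rect [0.472 0.095] [0.021 0.019] 76.9
side blue [315. 212.] 3416 [0.562 0.029] rect [0.562 0.017] [0.33  0.174] 82.1
[[0.453000009059906, -0.13500000536441803], [0.625, -0.1589999943971634], [0.6710000038146973, 0.1679999977350235], [0.49799999594688416, 0.19200000166893005]]
side orange [341. 140.] 85 [ 0.484 -0.49 ] rect [ 0.493 -0.489] [0.213 0.008] 1.5
side orange [286. 286.] 119 [0.631 0.308] rect [0.63  0.307] [0.022 0.057] 84.8
side yellow [360. 284.] 112 [0.422 0.293] rect [0.422 0.293] [0.019 0.056] 36.9
side green [357. 321.] 157 [0.434 0.421] rect [0.434 0.421] [0.023 0.056] 73.7
side red [343. 218.] 25 [0.471 0.084] rect [0.47  0.084] [0.015 0.024] 0.5
```

View pics/c1.png

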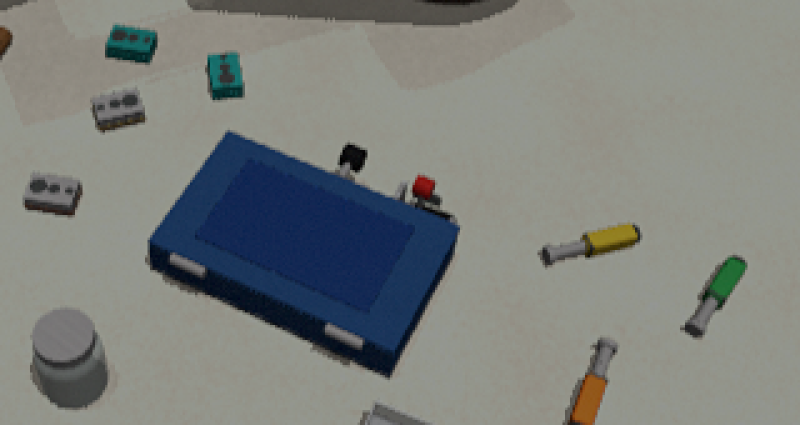

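The red knob is near world (0.471, 0.09), the case centre near (0.559, -0.005), and the case yaw is about -7.5°. In the crop, the bright steel blocks with copper/brass bands are at scene (262,158) and (236,192). They fit the anvil description, and the teal pair does not. I'll move in now.

```bash
python3 -m pendant '[[0,[-0.1,0.1,-0.05],[0,0,12]],[0,[-0.28,0.30,-0.06],[0,0,34]],[0,[-0.28,0.30,-0.06],[0,0,34]],[0,[-0.28,0.30,-0.06],[0,0,34]],[0,[-0.28,0.30,-0.06],[0,0,34]],[0,[-0.28,0.30,-0.06],[0,0,34]],[0,[-0.28,0.30,-0.06],[0,0,34]],[0,[-0.28,0.30,-0.06],[0,0,34]],[0,[-0.28,0.30,-0.06],[0,0,34]],[0,[-0.28,0.30,-0.06],[0,0,34]]]'
python3 - <<'E'
from h import *
print(delta([.46,.06,.28]),sensors.get_obs()['joint_pos'].round(1))
E
```

```text
clock: 0.93
tool_pos: [0.4153, -0.2153, 0.2862]
orientation: [180.0, 0.0, 172.2]
force: [1.8, -0.5, 0.1]
opening: 0.0436
gripper_force: 0.0
[-0.007   0.2788  0.0062] [ -3.2  -1.6 -18.6  -0.  -72.9 -94.6]
```

```bash
python3 -m pendant '[[0,[-0.005,0.04,0],[0,0,0]],[0,[-0.007,0.08,0],[0,0,0]],[0,[-0.007,0.12,0],[0,0,0]],[0,[-0.007,0.16,0],[0,0,0]],[0,[-0.007,0.20,0],[0,0,0]],[0,[-0.007,0.24,0],[0,0,0]],[0,[-0.007,0.279,0],[0,0,0]],[0,[-0.007,0.279,0],[0,0,0]],[0,[-0.007,0.279,0],[0,0,0]]]'
python3 - <<'E'
from h import *
save('wrist','w1.png'); p=viewer.camera_params('wrist'); c,d=ray(p,320,200); print('cam',c.round(3),(d/np.linalg.norm(d)).round(3),p['fx'])
for X in ([.44,.011,.053],[.469,.098,.075]): print(proj(p,X).round())
exec(open('m.py').read().split('for n in ims')[0])
for n,l,h in(('scene',(0,0,0),(179,120,45)),):pass
def tri(a,b):
    c1,d1=ray(P['scene'],*a);c2,d2=ray(P['side'],*b);A=np.c_[d1,-d2];t=np.linalg.lstsq(A,c2-c1,rcond=None)[0];q1=c1+d1*t[0];q2=c2+d2*t[1];return ((q1+q2)/2).round(4),np.linalg.norm(q1-q2).round(4)
rs=[b[1] for b in blobs('scene',(0,170,70),(4,255,255),8) if 370<b[1][0]<400]; ri=[b[1] for b in blobs('side',(0,170,70),(4,255,255),8) if 330<b[1][0]<360]
print('red',tri(rs[0],ri[0]))
E
```

```text
clock: 1.68
tool_pos: [0.46, 0.0602, 0.2855]
orientation: [-180.0, -0.1, 172.4]
force: [-0.1, -0.5, -0.4]
opening: 0.044
gripper_force: 0.0
cam [0.379 0.069 0.444] [ 0.298 -0.016 -0.954] 313.94559572542613
[273. 159.]
[346. 177.]Traceback (most recent call last):
  File "<stdin>", line 4, in <module>
  File "<string>", line 3
    P={n:viewer.camera_params(n) 
      ^
SyntaxError: '{' was never closed
```

View pics/w1.png

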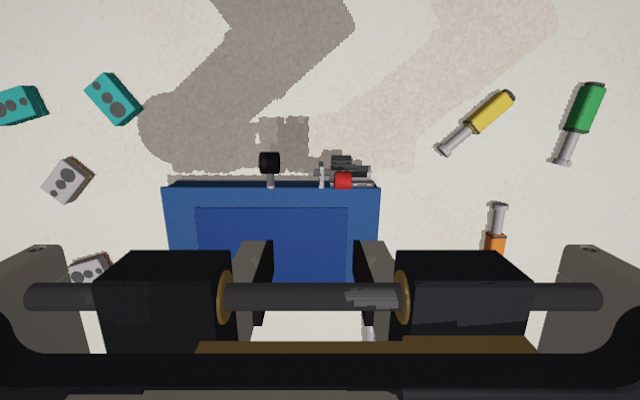

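The wrist view shows the black knob at (269,162), red knob at (343,181), yellow (490,110), green (585,107), orange head at (497,220) and steel blocks at (67,180) and (90,268). The teal blocks are left of the steel ones, at (20,105) and (113,97).

```bash
cat >> h.py <<'E'
def mask(im,lo,hi): return cv2.inRange(cv2.cvtColor(im,cv2.COLOR_RGB2HSV),lo,hi)
def locate(im,p,lo,hi,z,amin=40,roi=None):
    m=mask(im,lo,hi)
    if roi: q=np.zeros_like(m); q[roi[1]:roi[3],roi[0]:roi[2]]=255; m&=q
    k,l,s,c=cv2.connectedComponentsWithStats(m); out=[]
    for i in range(1,k):
        if s[i][4]<amin: continue
        ys,xs=np.nonzero(l==i); W=np.array([onz(p,x,y,z)[:2] for x,y in zip(xs,ys)],np.float32)
        r=cv2.minAreaRect(W); a=r[2]+(90 if r[1][1]>r[1][0] else 0)
        out.append((c[i].round(),s[i][4],np.round(r[0],4),np.round(r[1],3),round(a,1)))
    return out
E
python3 - <<'E'
from h import *
p=viewer.camera_params('wrist'); im=cv2.imread('pics/w1.png')[:,:,::-1].copy()
print('black',locate(im,p,(0,0,0),(179,255,40),.053,60,(255,145,285,176)))
print('red',locate(im,p,(0,170,60),(5,255,255),.075,30,(325,165,365,200)), locate(im,p,(0,170,60),(5,255,255),.080,30,(325,165,365,200)))
print('lid',locate(im,p,(100,120,20),(125,255,255),.056,2000))
for c,lo,hi in(('Y',(20,130,60),(34,255,255)),('G',(50,100,40),(78,255,255)),('O',(8,150,60),(16,255,255))): print(c,locate(im,p,lo,hi,.02,100,(400,50,640,255)))
pp=[onz(p,u,v,.056) for u,v in((162,186),(380,186))]; print('front edge',np.round(pp,4))
print('heads',[onz(p,u,v,.011).round(3) for u,v in((441,150),(562,160),(497,206))])
E
```

```text
black [(array([270., 163.]), np.int32(395), array([0.4441, 0.0055]), array([0.025, 0.025]), 172.4)]
red [(array([342., 180.]), np.int32(276), array([0.4726, 0.093 ]), array([0.021, 0.02 ]), 82.4)] [(array([342., 180.]), np.int32(276), array([0.4713, 0.0926]), array([0.02, 0.02]), 82.4)]
lid [(array([275., 224.]), np.int32(16252), array([ 0.5396, -0.0071]), array([0.281, 0.145]), 82.4)]
Y [(array([491., 110.]), np.int32(831), array([0.42  , 0.2956]), array([0.025, 0.058]), 126.2)]
G [(array([585., 107.]), np.int32(1119), array([0.432 , 0.4177]), array([0.034, 0.056]), 162.5)]
O [(array([495., 244.]), np.int32(271), array([0.6142, 0.3089]), array([0.034, 0.026]), 71.9)]
front edge [[ 0.4546 -0.1351  0.056 ]
 [ 0.4915  0.1408  0.056 ]]
heads [array([0.465, 0.236, 0.011]), array([0.501, 0.402, 0.011]), array([0.557, 0.316, 0.011])]
```

```bash
python3 -m pendant '[[0,[-0.0076,0.034,0.04],[0,0,0]],[0,[-0.0076,0.034,0.08],[0,0,0]],[0,[-0.0076,0.034,0.12],[0,0,0]],[0,[-0.0076,0.034,0.16],[0,0,0]],[0,[-0.0076,0.034,0.19],[0,0,0]],[0,[-0.0076,0.034,0.21],[0,0,0]],[0,[-0.0076,0.034,0.2245],[0,0,0]],[0,[-0.0076,0.034,0.2245],[0,0,0]],[0,[-0.0076,0.034,0.2245],[0,0,0]]]'
python3 -m pendant '[[-0.8,[0,0,0],[0,0,0]],[-0.8,[0,0,0],[0,0,0]],[-0.8,[0,0,0],[0,0,0]],[-0.8,[0,0,0],[0,0,0]],[-0.8,[0,0,0],[0,0,0]],[-0.8,[0,0,0],[0,0,0]]]'
python3 - <<'E'
from h import *
save('scene','s1.png'); a=cv2.imread('pics/s1.png')[140:240,320:450]; cv2.imwrite('pics/s1c.png',cv2.resize(a,None,fx=5,fy=5,interpolation=3))
E
```

```text
clock: 2.48
tool_pos: [0.472, 0.0896, 0.0612]
orientation: [-179.9, -0.1, 172.1]
force: [0.7, 1.4, 0.8]
opening: 0.0436
gripper_force: 0.0
clock: 2.98
tool_pos: [0.4736, 0.0931, 0.0627]
orientation: [179.8, 0.2, 172.3]
force: [-3.9, 9.4, 4.1]
opening: 0.0196
gripper_force: 30.0
```

```bash
python3 -m pendant '[[-0.8,[0,0.01,0],[0,0,0]],[-0.8,[0,0.02,0],[0,0,0]],[-0.8,[0,0.0275,0],[0,0,0]],[-0.8,[0,0.0275,0],[0,0,0]],[-0.8,[0,0.0275,0],[0,0,0]],[-0.8,[0,0.0275,0],[0,0,0]]]'
python3 -c "
from h import *
print(delta([.4736,.0931,.0627]))"
```

```text
clock: 3.53
tool_pos: [0.4766, 0.118, 0.0625]
orientation: [-179.9, 0.1, 172.3]
force: [0.9, -6.6, 10.5]
opening: 0.0198
gripper_force: 30.0
[-0.0004 -0.0251 -0.0002]
```

```bash
python3 -m pendant '[[-0.8,[0,0.0025,-0.001],[0,0,0]],[-0.8,[0,0.0025,-0.0015],[0,0,0]],[-0.8,[0.009,0.0025,0.0],[0,0,0]],[-0.8,[0.018,0.0025,0.0025],[0,0,0]],[-0.8,[0.026,0.0025,0.007],[0,0,0]],[-0.8,[0.033,0.0025,0.013],[0,0,0]],[-0.8,[0.039,0.0025,0.021],[0,0,0]],[-0.8,[0.0395,0.0025,0.0225],[0,0,0]],[-0.8,[0.0395,0.0025,0.0225],[0,0,0]]]'
python3 -c "
from h import *
print(delta([.4736,.0931,.0627]))"
```

```text
clock: 4.28
tool_pos: [0.4353, 0.1246, 0.0385]
orientation: [-179.8, -0.2, 172.2]
force: [-2.9, -6.9, 4.7]
opening: 0.02
gripper_force: 30.0
[-0.0421 -0.0261 -0.0242]
```

```bash
python3 -m pendant '[[-0.8,[0,-0.004,0],[0,0,0]],[-0.8,[0,-0.008,0],[0,0,0]],[-0.8,[0,-0.009,0],[0,0,0]],[-0.8,[0,-0.009,0],[0,0,0]],[-0.2,[0,-0.009,0],[0,0,0]],[-0.2,[0,-0.009,0],[0,0,0]],[-0.2,[0,-0.009,0],[0,0,0]],[-0.2,[0,-0.009,0],[0,0,0]]]'
python3 -m pendant '[[-0.2,[0,0,-0.02],[0,0,0]],[-0.2,[0,0,-0.06],[0,0,0]],[-0.2,[0.02,0,-0.1],[0,0,0]],[-0.2,[0.02,-0.03,-0.14],[0,0,0]],[-0.2,[0.02,-0.06,-0.18],[0,0,0]],[-0.2,[0.02,-0.06,-0.18],[0,0,0]]]'
python3 - <<'E'
from h import *
im=save('wrist','w2.png'); p=viewer.camera_params('wrist')
print('red',locate(im,p,(0,170,60),(5,255,255),.052,30)); print(tool()[0].round(4),delta([.443,.006,.036]))
cv2.imwrite('pics/w2c.png',cv2.resize(im[100:300,200:440,::-1],None,fx=2.5,fy=2.5))
E
```

```text
clock: 4.95
tool_pos: [0.4362, 0.1174, 0.0391]
orientation: [180.0, 0.0, 172.2]
force: [-0.4, 0.1, -0.0]
opening: 0.0342
gripper_force: 0.0
clock: 5.45
tool_pos: [0.4087, 0.0595, 0.2234]
orientation: [179.8, 0.3, 172.3]
force: [1.1, 0.3, 0.2]
opening: 0.0348
gripper_force: 0.0
red [(array([368., 201.]), np.int32(342), array([0.4412, 0.1173]), array([0.022, 0.02 ]), 82.2)]
[0.4094 0.059  0.2248] [-0.0392 -0.0488  0.1888]
```

View pics/w2c.png

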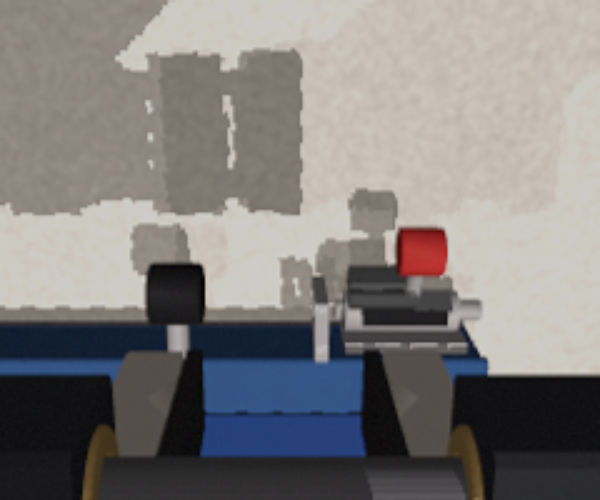

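The crop shows the red knob parked at case y≈0.110, swung towards the robot, with the bolt pin clear of the eye. The black knob is at crop (175,293). Next I'll pinch it.

```bash
python3 -m pendant '[[-0.2,[-0.02,-0.025,0.01],[0,0,0]],[-0.2,[-0.039,-0.049,0.04],[0,0,0]],[-0.2,[-0.039,-0.049,0.08],[0,0,0]],[-0.2,[-0.039,-0.049,0.12],[0,0,0]],[-0.2,[-0.039,-0.049,0.15],[0,0,0]],[-0.2,[-0.039,-0.049,0.175],[0,0,0]],[-0.2,[-0.039,-0.049,0.188],[0,0,0]],[-0.2,[-0.039,-0.049,0.188],[0,0,0]],[-0.2,[-0.039,-0.049,0.188],[0,0,0]]]'
python3 -m pendant '[[-0.8,[0,0,0],[0,0,0]],[-0.8,[0,0,0],[0,0,0]],[-0.8,[0,0,0],[0,0,0]],[-0.8,[0,0,0],[0,0,0]],[-0.8,[0,0,0],[0,0,0]]]'
python3 - <<'E'
import numpy as np
for a in np.arange(.0146,1.86,.1): print(round(a,2),np.round([-205*(np.cos(.0146)-np.cos(a)),-205*(np.sin(a)-np.sin(.0146))],1),end=' ')
E
```

```text
clock: 6.25
tool_pos: [0.4398, 0.0063, 0.0306]
orientation: [-179.9, -0.1, 172.2]
force: [0.4, 0.4, 0.4]
opening: 0.0352
gripper_force: 0.0
clock: 6.67
tool_pos: [0.4412, 0.0075, 0.0321]
orientation: [179.9, 0.2, 172.2]
force: [-2.3, 6.1, 2.2]
opening: 0.0239
gripper_force: 30.0
0.01 [-0. -0.] 0.11 [ -1.3 -20.4] 0.21 [ -4.7 -40.7] 0.31 [-10.  -60.4] 0.41 [-17.3 -79.6] 0.51 [-26.5 -97.9] 0.61 [ -37.5 -115.2] 0.71 [ -50.1 -131.3] 0.81 [ -64.3 -146.1] 0.91 [ -79.9 -159.4] 1.01 [ -96.7 -171.1] 1.11 [-114.7 -181. ] 1.21 [-133.5 -189.1] 1.31 [-153.  -195.3] 1.41 [-173.1 -199.5] 1.51 [-193.5 -201.7] 1.61 [-214.  -201.8] 1.71 [-234.4 -199.9] 1.81 [-254.5 -195.9]
```

```bash
python3 -m pendant '[[-0.8,[-0.001,0,-0.020],[0,0,0]],[-0.8,[-0.005,0,-0.041],[0,0,0]],[-0.8,[-0.010,0,-0.060],[0,0,0]],[-0.8,[-0.017,0,-0.080],[0,0,0]],[-0.8,[-0.0265,0,-0.098],[0,0,0]],[-0.8,[-0.0375,0,-0.115],[0,0,0]],[-0.8,[-0.050,0,-0.131],[0,0,0]],[-0.8,[-0.064,0,-0.146],[0,0,0]],[-0.8,[-0.080,0,-0.159],[0,0,0]],[-0.8,[-0.097,0,-0.171],[0,0,0]]]'
python3 -m pendant '[[-0.8,[-0.018,0,-0.010],[0,0,0]],[-0.8,[-0.037,0,-0.018],[0,0,0]],[-0.8,[-0.056,0,-0.024],[0,0,0]],[-0.8,[-0.076,0,-0.0285],[0,0,0]],[-0.8,[-0.0965,0,-0.031],[0,0,0]],[-0.8,[-0.117,0,-0.031],[0,0,0]],[-0.8,[-0.137,0,-0.029],[0,0,0]],[-0.8,[-0.154,0,-0.026],[0,0,0]],[-0.8,[-0.154,0,-0.026],[0,0,0]]]'

```

```text
clock: 7.5
tool_pos: [0.5359, -0.0054, 0.2036]
orientation: [179.8, 0.0, 172.2]
force: [0.7, 6.7, -3.1]
opening: 0.0241
gripper_force: 30.0
clock: 8.25
tool_pos: [0.6929, -0.0267, 0.2298]
orientation: [179.9, 0.3, 172.3]
force: [2.6, 4.9, 7.3]
opening: 0.0237
gripper_force: 30.0
```

```bash
python3 -m pendant '[[-0.2,[0,0,0],[0,0,0]],[-0.2,[0,0,0],[0,0,0]],[-0.2,[0,0,0],[0,0,0]],[-0.2,[0,0,-0.03],[0,0,0]],[-0.2,[0,0,-0.06],[0,0,0]],[-0.2,[0.04,0,-0.06],[0,0,0]],[-0.2,[0.08,0,-0.06],[0,0,0]],[-0.2,[0.12,0,-0.06],[0,0,0]],[-0.2,[0.16,0,-0.06],[0,0,0]],[-0.2,[0.20,0,-0.06],[0,0,0]]]'
python3 -m pendant '[[0.6,[0,-0.04,0],[0,0,0]],[0.6,[0,-0.08,0],[0,0,0]],[0.6,[0,-0.12,0],[0,0,0]],[0.6,[0,-0.16,0],[0,0,0]],[0.6,[0,-0.2,0],[0,0,0]],[0.6,[0,-0.2,0],[0,0,0]],[0.6,[0,-0.2,0],[0,0,0]]]'
python3 - <<'E'
from h import *
im=save('wrist','w3.png'); p=viewer.camera_params('wrist'); print(tool()[0].round(4))
for X in ([.562,-.01,.006],[.441,.117,.05]): print(proj(p,X).round())
save('side','sd3.png')
E
```

```text
clock: 9.08
tool_pos: [0.4881, -0.0008, 0.2877]
orientation: [-180.0, -0.0, 172.2]
force: [0.1, 1.6, 1.3]
opening: 0.0352
gripper_force: 0.0
clock: 9.67
tool_pos: [0.4622, -0.2005, 0.288]
orientation: [-180.0, -0.0, 172.0]
force: [0.5, 0.2, 0.7]
opening: 0.0692
gripper_force: 0.0
[ 0.4626 -0.1993  0.288 ]
[448. 211.]
[567. 116.]
```

View pics/w3.png

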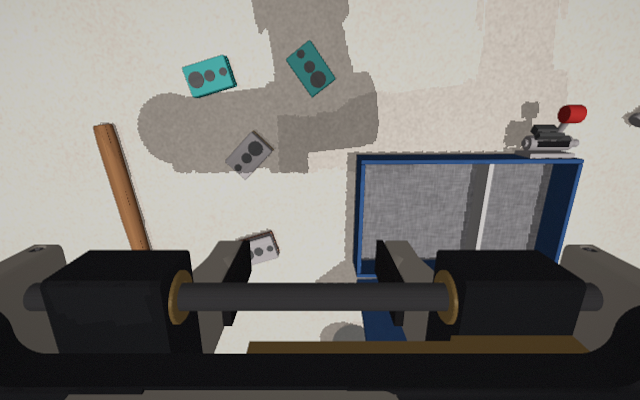

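View pics/sd3.png

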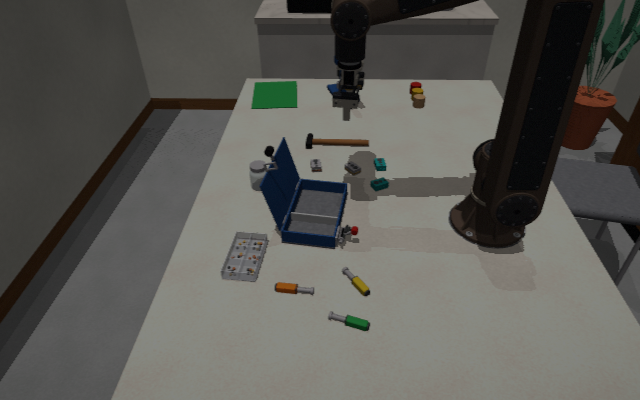

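The lid rests open on its stop. In the wrist view the steel blocks are at (250,155) and (264,247), and the teal ones at (210,75) and (311,68). I'll segment the two steel ones and confirm them in a crop.

```bash
python3 - <<'E'
from h import *
p=viewer.camera_params('wrist'); im=cv2.imread('pics/w3.png')[:,:,::-1].copy()
hsv=cv2.cvtColor(im,cv2.COLOR_RGB2HSV)
for u,v in((258,141),(247,168),(233,168),(262,238),(274,243),(225,130),(200,180),(300,200)): print((u,v),hsv[v,u],end=' ')
print()
print('A',locate(im,p,(0,0,40),(179,22,255),.022,150,(215,120,285,190)))
print('B',locate(im,p,(0,0,40),(179,22,255),.022,100,(235,222,290,275)))
cv2.imwrite('pics/w3c.png',cv2.resize(im[115:275,210:300,::-1],None,fx=3.7,fy=3.7,interpolation=0))
E
```

```text
(258, 141) [  0   9 111] (247, 168) [174  10 123] (233, 168) [  0  11 121] (262, 238) [176  13 141] (274, 243) [120   3  75] (225, 130) [ 16  29 148] (200, 180) [ 21  16 207] (300, 200) [ 25  14 207] 
A [(array([249., 168.]), np.int32(2401), array([ 0.4465, -0.2857]), array([0.097, 0.078]), 82.2)]
B [(array([267., 247.]), np.int32(2159), array([ 0.5785, -0.2899]), array([0.08 , 0.085]), 172.2)]
```

View pics/w3c.png

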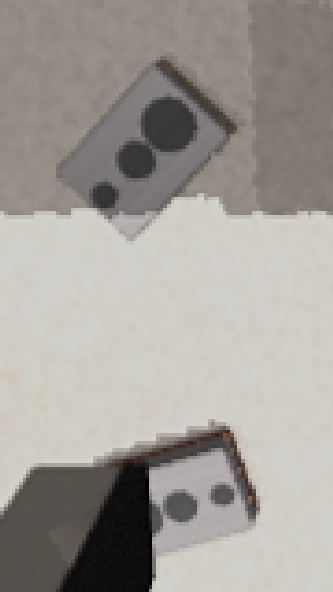

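The upper block (brass band) and lower block (copper band) are both bright steel with dimples, so they are the right ones. I'll take corners from this crop.

```bash
cat >> h.py <<'E'
def axis(a,b): d=np.subtract(b,a); return np.degrees(np.arctan2(d[1],d[0]))
def plan(xy,z,yaw):  # tool shift to TCP target and tool-z turn so that tool y is across axis 'yaw' (nearest half turn)
    p,r=tool(); ty=r.as_euler('xyz',degrees=True)[2]; t=(yaw-ty+90)%180-90
    return delta([*xy,z]), 'turn tool z', round(-t,1), 'or',round(-t-np.sign(-t)*180,1),'q6',sensors.get_obs()['joint_pos'][[0,5]].round(1)
E
python3 - <<'E'
from h import *
p=viewer.camera_params('wrist')
f=lambda L:[onz(p,210+x/3.7,115+y/3.7,.024)[:2] for x,y in L]
A=f([(158,65),(232,130),(131,240),(57,172)]); c=np.mean(A,0); print('A',c.round(4),[np.linalg.norm(np.subtract(A[i],A[i-1])).round(3) for i in range(4)],axis(A[0],A[3]),axis(A[1],A[2]))
ya=(axis(A[0],A[3])+axis(A[1],A[2]))/2
B=f([(228,440),(253,520),(115,462),(155,552)]); yb=[axis(B[2],B[0]),axis(B[3],B[1])]; print('B',np.round(B,3),yb,np.linalg.norm(B[0]-B[1]))
y=np.radians(np.mean(yb)); cb=(B[0]+B[1])/2-.028*np.array([np.cos(y),np.sin(y)]); print(cb)
print(plan(c,.10,ya)); print(plan(cb,.1,np.mean(yb)))
E
```

```text
A [ 0.4397 -0.2827] [np.float64(0.055), np.float64(0.034), np.float64(0.057), np.float64(0.036)] -53.35413786390367 -51.59381581955667
B [[ 0.556 -0.272]
 [ 0.592 -0.268]
 [ 0.559 -0.318]
 [ 0.601 -0.31 ]] [np.float64(94.00535386866267), np.float64(101.87476898275118)] 0.03608998765007656
[ 0.577761   -0.29800669]
(array([ 0.0116, -0.0866,  0.188 ]), 'turn tool z', np.float64(44.6), 'or', np.float64(-135.4), 'q6', array([ -0.8, -97. ]))
(array([-0.1272, -0.083 ,  0.188 ]), 'turn tool z', np.float64(74.2), 'or', np.float64(-105.8), 'q6', array([ -0.8, -97. ]))
```

```bash
python3 -m pendant '[[0.36,[0.006,-0.04,0],[0,0,7]],[0.36,[0.0116,-0.0866,0.02],[0,0,14]],[0.36,[0.0116,-0.0866,0.06],[0,0,21]],[0.36,[0.0116,-0.0866,0.10],[0,0,28]],[0.36,[0.0116,-0.0866,0.14],[0,0,35]],[0.36,[0.0116,-0.0866,0.18],[0,0,42]],[0.36,[0.0116,-0.0866,0.21],[0,0,44.6]],[0.36,[0.0116,-0.0866,0.25],[0,0,44.6]],[0.36,[0.0116,-0.0866,0.28],[0,0,44.6]],[0.36,[0.0116,-0.0866,0.28],[0,0,44.6]]]'
python3 -m pendant '[[0.36,[0,0,0],[0,0,0]],[-0.6,[0,0,0],[0,0,0]],[-0.6,[0,0,0],[0,0,0]],[-0.6,[0,0,0],[0,0,0]],[-0.6,[0,0,0],[0,0,0]],[-0.6,[0,0,0],[0,0,0]]]'
```

```text
clock: 10.6
tool_pos: [0.4369, -0.2803, 0.0028]
orientation: [-179.7, -0.4, 127.7]
force: [-2.1, 0.4, 0.4]
opening: 0.0595
gripper_force: 0.0
clock: 11.1
tool_pos: [0.4412, -0.283, 0.0097]
orientation: [179.9, 0.1, 127.6]
force: [-2.1, 1.2, 9.4]
opening: 0.0376
gripper_force: 30.0
```

```bash
python3 -m pendant '[[-0.6,[0,0,-0.03],[0,0,0]],[-0.6,[0,0,-0.07],[0,0,0]],[-0.6,[0,0,-0.11],[0,0,-7]],[-0.6,[0,0,-0.15],[0,0,-14]],[-0.6,[0,0,-0.15],[0,0,-21]],[-0.6,[0,0,-0.15],[0,0,-28]],[-0.6,[0,0,-0.15],[0,0,-35]],[-0.6,[0,0,-0.15],[0,0,-42]],[-0.6,[0,0,-0.15],[0,0,-44.8]],[-0.6,[0,0,-0.15],[0,0,-44.8]]]'
python3 -c "
from h import *
print(plan([.5357,.0802],.14,172.4))"
```

```text
clock: 11.93
tool_pos: [0.4401, -0.2826, 0.1584]
orientation: [180.0, 0.0, 172.5]
force: [-0.8, 0.3, -1.6]
opening: 0.0375
gripper_force: 30.0
(array([-0.0476,  0.3722,  0.0185]), 'turn tool z', np.float64(0.1), 'or', np.float64(-179.9), 'q6', array([-11.2, -86.2]))
```

```bash
python3 -m pendant '[[-0.6,[-0.005,0.038,0],[0,0,0]],[-0.6,[-0.010,0.076,0],[0,0,0]],[-0.6,[-0.015,0.115,0],[0,0,0]],[-0.6,[-0.020,0.155,0],[0,0,0]],[-0.6,[-0.025,0.195,0],[0,0,0]],[-0.6,[-0.03,0.235,0],[0,0,0]],[-0.6,[-0.035,0.275,0],[0,0,0]],[-0.6,[-0.04,0.315,0],[0,0,0]],[-0.6,[-0.045,0.350,0],[0,0,0]],[-0.6,[-0.0476,0.372,0]
,[0,0,0]]]'
python3 -m pendant '[[-0.6,[0,0,0],[0,0,0]],[-0.6,[0,0,0.02],[0,0,0]]]'
python3 -c "
from h import *
print(sensors.get_obs()['opening'],plan([.5357,.0802],.017,172.4))"
```

```text
clock: 12.77
tool_pos: [0.5373, 0.083, 0.1583]
orientation: [179.9, 0.1, 172.4]
force: [1.2, -0.8, -2.4]
opening: 0.0376
gripper_force: 30.0
clock: 12.93
tool_pos: [0.5391, 0.0821, 0.1412]
orientation: [179.8, 0.3, 172.5]
force: [1.2, -0.1, -1.3]
opening: 0.0377
gripper_force: 30.0
0.037680635936213465 (array([ 0.0038, -0.0027,  0.1241]), 'turn tool z', np.float64(0.1), 'or', np.float64(-179.9), 'q6', array([  29.3, -126.9]))
```

```bash
python3 -m pendant '[[-0.6,[0.002,-0.001,0.03],[0,0,0]],[-0.6,[0.003,-0.001,0.06],[0,0,0]],[-0.6,[0.003,-0.001,0.09],[0,0,0]],[-0.6,[0.003,-0.001,0.11],[0,0,0]],[-0.6,[0.003,-0.001,0.121],[0,0,0]],[-0.6,[0.003,-0.001,0.123],[0,0,0]],[-0.6,[0.003,-0.001,0.123],[0,0,0]]]'
python3 -m pendant '[[0.04,[0,0,0],[0,0,0]],[0.04,[0,0,0],[0,0,0]],[0.04,[0,0,0],[0,0,0]],[0.04,[0,0,-0.03],[0,0,0]],[0.04,[0,0,-0.07],[0,0,0]],[0.04,[0,0,-0.11],[0,0,0]],[0.04,[0,0,-0.15],[0,0,0]],[0.04,[0,0,-0.19],[0,0,0]],[0.04,[0,0,-0.23],[0,0,0]],[0.04,[0,0,-0.23],[0,0,0]]]'
python3 - <<'E'
from h import *
im=save('wrist','w4.png')
print(plan([.5778,-.298],.2,98))
E
```

```text
clock: 13.52
tool_pos: [0.5328, 0.0785, 0.0144]
orientation: [-179.9, -0.1, 172.3]
force: [-0.1, -0.4, -1.9]
opening: 0.038
gripper_force: 30.0
clock: 14.35
tool_pos: [0.5373, 0.08, 0.2545]
orientation: [179.7, 0.7, 172.5]
force: [1.6, 0.2, 0.2]
opening: 0.0454
gripper_force: 0.0
(array([-0.091 , -0.3694,  0.0494]), 'turn tool z', np.float64(74.4), 'or', np.float64(-105.6), 'q6', array([  29.3, -126.9]))
```

View pics/w4.png

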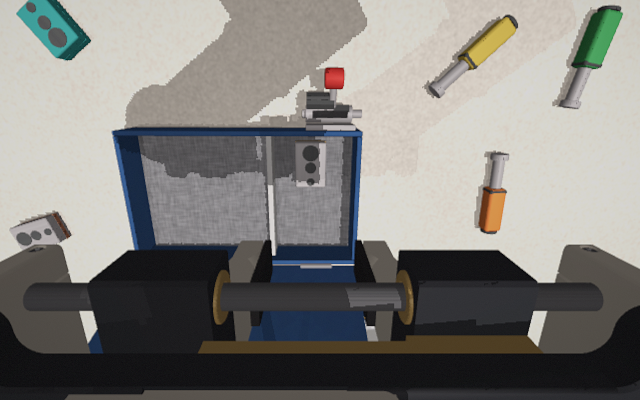

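The anvil stands in the narrow compartment at (311,163). The copper-banded block is at (40,230), so I'll go above it.

```bash
python3 -m pendant '[[0.36,[0,-0.04,0],[0,0,0]],[0.36,[0,-0.08,0],[0,0,5]],[0.36,[-0.01,-0.12,0],[0,0,12]],[0.36,[-0.02,-0.16,0],[0,0,19]],[0.36,[-0.04,-0.20,0],[0,0,26]],[0.36,[-0.055,-0.235,0],[0,0,33]],[0.36,[-0.07,-0.27,0],[0,0,40]],[0.36,[-0.085,-0.31,0],[0,0,47]],[0.36,[-0.09,-0.345,0.01],[0,0,54]],[0.36,[-0.09,-0.369,0.03],[0,0,61]]]'
python3 -m pendant '[[0.36,[0,0,0.01],[0,0,7]],[0.36,[0,0,0.02],[0,0,13.4]],[0.36,[0,0,0.02],[0,0,13.4]],[0.36,[0,0,0.02],[0,0,13.4]]]'
python3 - <<'E'
from h import *
im=save('wrist','w5.png'); ps=viewer.camera_params('scene'); print('jar',onz(ps,241,243,.095).round(3)); p=viewer.camera_params('wrist')
u,v=proj(p,[.578,-.298,.024]); print(u,v,tool()[0],sensors.get_obs()['joint_pos'].round(1)); u=int(min(max(u,100),540)); v=int(min(max(v,75),325)); print(u-100,v-75)
cv2.imwrite('pics/w5c.png',cv2.resize(im[v-75:v+75,u-100:u+100,::-1],None,fx=4,fy=4,interpolation=0))
E
```

```text
clock: 15.23
tool_pos: [0.5753, -0.3022, 0.2158]
orientation: [179.9, 0.1, 111.0]
force: [1.7, 0.6, -0.3]
opening: 0.0593
gripper_force: 0.0
clock: 15.57
tool_pos: [0.5735, -0.2985, 0.1941]
orientation: [-179.9, -0.0, 98.2]
force: [0.0, -0.4, -0.6]
opening: 0.0592
gripper_force: 0.0
jar [ 0.766 -0.181  0.095]
316.5275106632542 180.9570560764318 [ 0.57410955 -0.29841543  0.19512283] [ -10.2   19.1   -5.6    0.   -65.3 -161.5]
216 105
```

View pics/w5c.png

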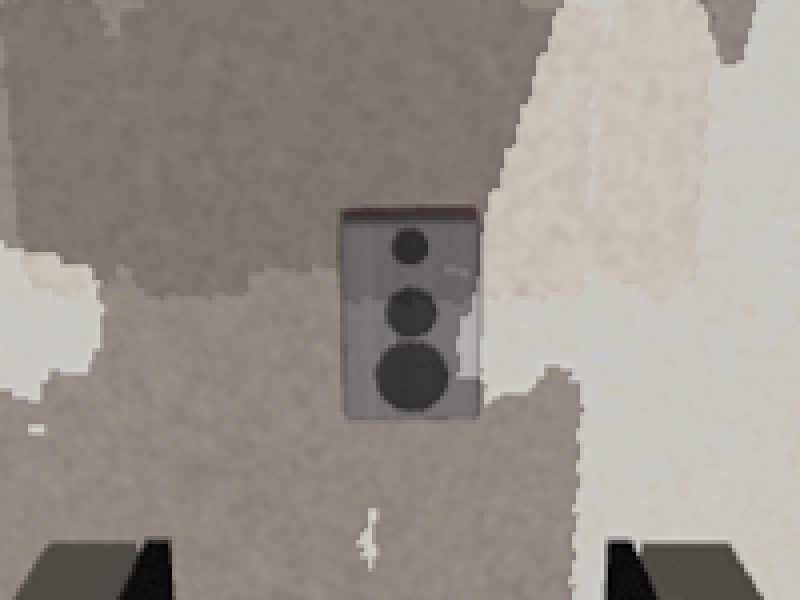

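The copper-banded block is aligned with the tool axes, with the centre of its top face at crop (412,317).

```bash
python3 - <<'E'
from h import *
p=viewer.camera_params('wrist'); c=onz(p,319,184.25,.024); print(c); print(delta([c[0],c[1],.006]))
E
```

```text
[ 0.58119021 -0.30123848  0.024     ]
[-0.0038  0.0066  0.1891]
```

```bash
python3 -m pendant '[[0.36,[-0.004,0.0055,0.03],[0,0,0]],[0.36,[-0.004,0.0055,0.07],[0,0,0]],[0.36,[-0.004,0.0055,0.11],[0,0,0]],[0.36,[-0.004,0.0055,0.15],[0,0,0]],[0.36,[-0.004,0.0055,0.18],[0,0,0]],[0.36,[-0.004,0.0055,0.187],[0,0,0]],[0.36,[-0.004,0.0055,0.187],[0,0,0]],[0.36,[-0.004,0.0055,0.187],[0,0,0]]]'
python3 -m pendant '[[-0.6,[0,0,0],[0,0,0]],[-0.6,[0,0,0],[0,0,0]],[-0.6,[0,0,0],[0,0,0]],[-0.6,[0,0,0],[0,0,0]],[-0.6,[0,0,0],[0,0,0]]]'
python3 -m pendant '[[-0.6,[0,0,-0.03],[0,0,0]],[-0.6,[0,0,-0.07],[0,0,0]],[-0.6,[0,0,-0.11],[0,0,-7]],[-0.6,[0,0,-0.15],[0,0,-14]],[-0.6,[0,0,-0.16],[0,0,-21]],[-0.6,[0,0,-0.16],[0,0,-28]],[-0.6,[0,0,-0.16],[0,0,-35]],[-0.6,[0,0,-0.16],[0,0,-42]],[-0.6,[0,0,-0.16],[0,0,-49]],[-0.6,[0,0,-0.16],[0,0,-56]]]'
python3 -m pendant '[[-0.6,[0,0,0],[0,0,-7]],[-0.6,[0,0,0],[0,0,-14]],[-0.6,[0,0,0],[0,0,-18.2]],[-0.6,[0,0,0],[0,0,-18.2]]]'
python3 -c "
from h import *
print(plan([.6111,.0702],.14,172.4))"
```

```text
clock: 16.28
tool_pos: [0.5815, -0.3019, 0.0098]
orientation: [179.9, 0.1, 98.2]
force: [-0.6, -0.1, 0.7]
opening: 0.0595
gripper_force: 0.0
clock: 16.7
tool_pos: [0.5806, -0.3019, 0.0094]
orientation: [179.9, 0.0, 98.1]
force: [-0.8, 1.1, 6.6]
opening: 0.0377
gripper_force: 29.9
clock: 17.53
tool_pos: [0.5794, -0.3014, 0.1674]
orientation: [180.0, -0.1, 154.4]
force: [-0.5, 0.0, -4.7]
opening: 0.038
gripper_force: 29.9
clock: 17.87
tool_pos: [0.5795, -0.3014, 0.1674]
orientation: [180.0, -0.1, 172.4]
force: [0.4, 0.9, -3.3]
opening: 0.0377
gripper_force: 29.9
(array([0.0177, 0.3725, 0.0277]), 'turn tool z', np.float64(0.0), 'or', np.float64(-180.0), 'q6', array([-10.4, -87.2]))
```

```bash
python3 -m pendant '[[-0.6,[0.01,0.03,0],[0,0,0]],[-0.6,[0.02,0.07,0],[0,0,0]],[-0.6,[0.03,0.11,0],[0,0,0]],[-0.6,[0.035,0.15,0],[0,0,0]],[-0.6,[0.035,0.19,0],[0,0,0]],[-0.6,[0.035,0.23,0],[0,0,0]],[-0.6,[0.035,0.27,0],[0,0,0]],[-0.6,[0.03,0.31,0],[0,0,0]],[-0.6,[0.025,0.35,0],[0,0,0]],[-0.6,[0.018,0.3725,0],[0,0,0]]]'
python3 -m pendant '[[-0.6,[0,0,0],[0,0,0]],[-0.6,[0,0,0],[0,0,0]],[-0.6,[0,0,0.02],[0,0,0]]]'
python3 -c "
from h import *
print(sensors.get_obs()['opening'],plan([.6111,.0702],.018,172.4))"
```

```text
clock: 18.7
tool_pos: [0.6126, 0.0737, 0.168]
orientation: [179.9, 0.0, 172.2]
force: [0.4, -1.4, -3.4]
opening: 0.0378
gripper_force: 29.9
clock: 18.95
tool_pos: [0.6146, 0.0703, 0.1513]
orientation: [179.9, 0.3, 172.2]
force: [1.6, -0.1, -3.7]
opening: 0.0379
gripper_force: 29.9
0.03786286160322803 (array([ 0.0041, -0.0008,  0.1332]), 'turn tool z', np.float64(-0.2), 'or', np.float64(179.8), 'q6', array([  24.6, -122.5]))
```

```bash
python3 -m pendant '[[-0.6,[0.002,0,0.03],[0,0,0]],[-0.6,[0.002,0,0.06],[0,0,0]],[-0.6,[0.002,0,0.09],[0,0,0]],[-0.6,[0.002,0,0.115],[0,0,0]],[-0.6,[0.002,0,0.129],[0,0,0]],[-0.6,[0.002,0,0.132],[0,0,0]],[-0.6,[0.002,0,0.132],[0,0,0]],[-0.6,[0.002,0,0.132],[0,0,0]]]'
python3 -m pendant '[[0.04,[0,0,0],[0,0,0]],[0.04,[0,0,0],[0,0,0]],[0.04,[0,0,0],[0,0,0]],[0.04,[0,0,-0.03],[0,0,0]],[0.04,[0,0,-0.07],[0,0,0]],[0.04,[0,0,-0.11],[0,0,0]],[0.04,[0,0,-0.15],[0,0,0]],[0.04,[0.03,0.01,-0.17],[0,0,0]],[0.04,[0.06,0.04,-0.19],[0,0,0]],[0.04,[0.09,0.06,-0.20],[0,0,0]]]'
python3 -m pendant '[[0.0,[0.03,0.03,0],[0,0,0]],[0.0,[0.06,0.06,-0.01],[0,0,0]],[0,[0.06,0.1,-0.02],[0,0,0]],[0,[0.06,0.1,-0.02],[0,0,0]],[0,[0.06,0.1,-0.02],[0,0,0]]]'
python3 - <<'E'
from h import *
im=save('wrist','w6.png'); p=viewer.camera_params('wrist')
for c,lo,hi in(('Y',(20,130,40),(34,255,255)),('G',(50,100,30),(78,255,255)),('O',(8,150,50),(16,255,255))): print(c,locate(im,p,lo,hi,.022,100))
print(tool()[0], proj(p,[.611,.070,.03]),proj(p,[.536,.08,.03]))
E
```

```text
clock: 19.62
tool_pos: [0.6105, 0.0692, 0.0161]
orientation: [-180.0, -0.0, 172.1]
force: [0.8, 0.2, -3.6]
opening: 0.0377
gripper_force: 30.0
clock: 20.45
tool_pos: [0.5308, 0.1418, 0.2186]
orientation: [179.9, 0.2, 172.1]
force: [0.1, 1.6, 0.4]
opening: 0.0458
gripper_force: 0.0
clock: 20.87
tool_pos: [0.4843, 0.2507, 0.2371]
orientation: [179.9, 0.1, 172.4]
force: [-0.3, -0.3, -0.4]
opening: 0.0436
gripper_force: 0.0
Y [(array([347., 113.]), np.int32(916), array([0.4203, 0.2975]), array([0.021, 0.055]), 126.9)]
G [(array([455., 108.]), np.int32(1118), array([0.4316, 0.4192]), array([0.026, 0.055]), 162.2)]
O []
[0.48402931 0.24928569 0.23632091] [191.98059225 284.29580285] [184.94304198 231.7232721 ]
```

View pics/w6.png

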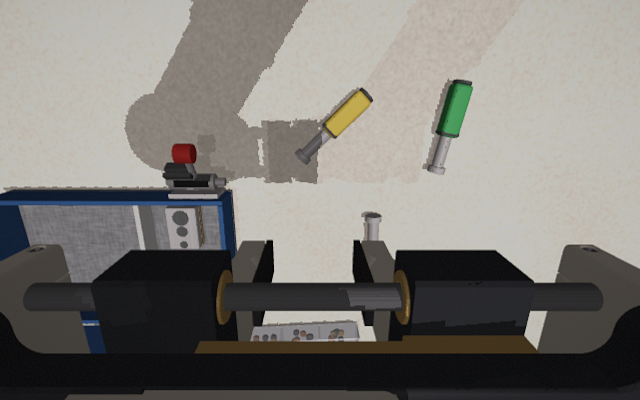

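The wrist view shows yellow at (347,113), green (455,108) and the orange head at (372,220). The first anvil shows in the compartment at (184,228). I'll take yellow next.

```bash
python3 -c "
from h import *
print(sensors.get_obs()['joint_pos'].round(1),plan([.4287,.2863],.007,126.9))"
```

```text
[  47.9    7.8  -15.1   -0.   -67.  -145.5] (array([0.0599, 0.0291, 0.2293]), 'turn tool z', np.float64(45.4), 'or', np.float64(-134.6), 'q6', array([  47.9, -145.5]))
```

```bash
python3 -m pendant '[[0,[0.03,0.015,0],[0,0,-7]],[0,[0.06,0.029,0.02],[0,0,-14]],[0,[0.06,0.029,0.04],[0,0,-21]],[0,[0.06,0.029,0.06],[0,0,-28]],[0,[0.06,0.029,0.08],[0,0,-35]],[0,[0.06,0.029,0.1],[0,0,-42]],[0,[0.06,0.029,0.1],[0,0,-49]],[0,[0.06,0.029,0.1],[0,0,-56]],[0,[0.06,0.029,0.1],[0,0,-63]],[0,[0.06,0.029,0.1],[0,0,-70]]]'
python3 -m pendant '[[0,[0,0,0],[0,0,-7]],[0,[0,0,0],[0,0,-14]],[0,[0,0,0],[0,0,-21]],[0,[0,0,0],[0,0,-28]],[0,[0,0,0],[0,0,-35]],[0,[0,0,0],[0,0,-42]],[0,[0,0,0],[0,0,-49]],[0,[0,0,0],[0,0,-56]],[0,[0,0,0],[0,0,-63]],[0,[0,0,0],[0,0,-64.6]]]'
python3 - <<'E'
from h import *
im=save('wrist','w7.png'); p=viewer.camera_params('wrist')
r=locate(im,p,(20,130,40),(34,255,255),.022,300); print(r)
print(plan([.4287,.2863],.007,-53.1))
E
```

```text
clock: 21.75
tool_pos: [0.429, 0.2838, 0.1354]
orientation: [180.0, -0.0, -117.5]
force: [0.1, -0.6, 0.6]
opening: 0.0437
gripper_force: 0.0
clock: 22.58
tool_pos: [0.429, 0.2838, 0.1356]
orientation: [180.0, -0.0, -52.9]
force: [-0.6, -0.4, -0.0]
opening: 0.0438
gripper_force: 0.0
[(array([309., 213.]), np.int32(1239), array([0.4214, 0.2989]), array([0.02 , 0.054]), 126.2)]
(array([-0.0021, -0.0013,  0.1286]), 'turn tool z', np.float64(0.1), 'or', np.float64(-179.9), 'q6', array([ 55.4, -18.4]))
```

```bash
python3 -m pendant '[[0,[-0.002,-0.001,0.03],[0,0,0]],[0,[-0.002,-0.001,0.065],[0,0,0]],[0,[-0.002,-0.001,0.10],[0,0,0]],[0,[-0.002,-0.001,0.12],[0,0,0]],[0,[-0.002,-0.001,0.128],[0,0,0]],[0,[-0.002,-0.001,0.128],[0,0,0]],[0,[-0.002,-0.001,0.128],[0,0,0]]]'
python3 -m pendant '[[-0.8,[0,0,0],[0,0,0]],[-0.8,[0,0,0],[0,0,0]],[-0.8,[0,0,0],[0,0,0]],[-0.8,[0,0,0],[0,0,0]],[-0.8,[0,0,0],[0,0,0]],[-0.8,[0,0,0],[0,0,0]]]'
python3 -m pendant '[[-0.8,[0,0,-0.03],[0,0,0]],[-0.8,[0,0,-0.07],[0,0,6]],[-0.8,[0,0,-0.11],[0,0,13]],[-0.8,[0,0,-0.14],[0,0,20]],[-0.8,[0,0,-0.15],[0,0,27]],[-0.8,[0,0,-0.15],[0,0,34]],[-0.8,[0,0,-0.15],[0,0,41]],[-0.8,[0,0,-0.15],[0,0,48]],[-0.8,[0,0,-0.15],[0,0,55]],[-0.8,[0,0,-0.15],[0,0,62]]]'
python3 -m pendant '[[-0.8,[0,0,0],[0,0,7]],[-0.8,[0,0,0],[0,0,14]],[-0.8,[0,0,0],[0,0,21]],[-0.8,[0,0,0],[0,0,28]],[-0.8,[0,0,0],[0,0,35]],[-0.8,[0,0,0],[0,0,42]],[-0.8,[0,0,0],[0,0,49]],[-0.8,[0,0,0],[0,0,56]],[-0.8,[0,0,0],[0,0,63]],[-0.8,[0,0,0],[0,0,69]]]'
python3 -c "
from h import *
print(sensors.get_obs()['opening'],tool()[1].as_euler('xyz',degrees=True))
c=np.array([.562,-.010]);a=np.radians(-7.6);M=np.array([[np.cos(a),-np.sin(a)],[np.sin(a),np.cos(a)]])
for y in (-.101,-.053,-.005):
  w=c+M@[.008,y]; print(y,w.round(4),plan(w,.12,172.4))"
```

```text
clock: 23.22
tool_pos: [0.4288, 0.2872, 0.0082]
orientation: [180.0, -0.0, -53.2]
force: [0.1, 0.9, 0.4]
opening: 0.0438
gripper_force: 0.0
clock: 23.72
tool_pos: [0.4288, 0.2881, 0.0087]
orientation: [-179.9, 0.0, -53.1]
force: [-1.8, -0.5, 7.3]
opening: 0.0215
gripper_force: 30.0
clock: 24.55
tool_pos: [0.4279, 0.2872, 0.1577]
orientation: [180.0, -0.0, -115.5]
force: [0.7, 0.7, -1.8]
opening: 0.0216
gripper_force: 30.0
clock: 25.38
tool_pos: [0.4279, 0.2871, 0.1575]
orientation: [-180.0, -0.0, 175.5]
force: [-0.7, 0.2, -2.4]
opening: 0.0216
gripper_force: 30.0
0.021632573808474637 [-1.79982797e+02 -3.26512417e-02  1.75463353e+02]
-0.101 [ 0.5566 -0.1112] (array([-0.1598, -0.3869,  0.0376]), 'turn tool z', np.float64(3.1), 'or', np.float64(-176.9), 'q6', array([  55.7, -150.2]))
-0.053 [ 0.5629 -0.0636] (array([-0.1624, -0.3389,  0.0376]), 'turn tool z', np.float64(3.1), 'or', np.float64(-176.9), 'q6', array([  55.7, -150.2]))
-0.005 [ 0.5693 -0.016 ] (array([-0.1649, -0.291 ,  0.0375]), 'turn tool z', np.float64(3.1), 'or', np.float64(-176.9), 'q6', array([  55.7, -150.2]))
```

```bash
python3 -m pendant '[[-0.8,[-0.016,-0.035,0],[0,0,3.1]],[-0.8,[-0.031,-0.073,0],[0,0,3.1]],[-0.8,[-0.046,-0.111,0],[0,0,3.1]],[-0.8,[-0.062,-0.149,0],[0,0,3.1]],[-0.8,[-0.078,-0.187,0],[0,0,3.1]],[-0.8,[-0.093,-0.225,0],[0,0,3.1]],[-0.8,[-0.109,-0.263,0],[0,0,3.1]],[-0.8,[-0.124,-0.301,0],[0,0,3.1]],[-0.8,[-0.140,-0.339,0],[0,0,3.1]],[-0.8,[-0.155,-0.375,0],[0,0,3.1]]]'
python3 -m pendant '[[-0.8,[-0.005,-0.012,0],[0,0,0]],[-0.8,[-0.005,-0.012,0],[0,0,0]],[-0.8,[-0.005,-0.012,0],[0,0,0]],[-0.8,[-0.005,-0.012,0],[0,0,0]]]'
python3 -c "
from h import *
print(sensors.get_obs()['opening'],plan([.5566,-.1112],.017,172.4))"
```

```text
clock: 26.22
tool_pos: [0.5556, -0.1, 0.1577]
orientation: [180.0, -0.0, 172.7]
force: [1.4, 1.7, -1.0]
opening: 0.0219
gripper_force: 30.0
clock: 26.55
tool_pos: [0.5586, -0.11, 0.1575]
orientation: [180.0, -0.0, 172.7]
force: [-1.2, 0.9, -2.1]
opening: 0.0215
gripper_force: 30.0
0.0215105485594619 (array([ 0.0017, -0.0014,  0.1405]), 'turn tool z', np.float64(0.3), 'or', np.float64(-179.7), 'q6', array([   8.5, -105.8]))
```

```bash
python3 -m pendant '[[-0.8,[0.001,0,0.04],[0,0,0.3]],[-0.8,[0.001,0,0.08],[0,0,0.3]],[-0.8,[0.001,0,0.11],[0,0,0.3]],[-0.8,[0.001,0,0.13],[0,0,0.3]],[-0.8,[0.001,0,0.139],[0,0,0.3]],[-0.8,[0.001,0,0.14],[0,0,0.3]],[-0.8,[0.001,0,0.14],[0,0,0.3]]]'
python3 -m pendant '[[-0.36,[0,0,0],[0,0,0]],[-0.36,[0,0,0],[0,0,0]],[-0.36,[0,0,0],[0,0,0]],[-0.36,[0,0,-0.03],[0,0,0]],[-0.36,[0,0,-0.07],[0,0,0]],[-0.36,[0,0,-0.11],[0,0,0]],[-0.36,[0,0,-0.15],[0,0,0]],[-0.36,[0.01,0.04,-0.18],[0,0,0]],[-0.36,[0.02,0.08,-0.20],[0,0,0]],[-0.36,[0.03,0.12,-0.22],[0,0,0]]]'
python3 -m pendant '[[0,[0,0.04,0],[0,0,0]],[0,[0.01,0.08,0],[0,0,0]],[0,[0.02,0.12,0],[0,0,0]],[0,[0.03,0.16,0],[0,0,0]],[0,[0.04,0.20,0],[0,0,0]],[0,[0.05,0.24,0],[0,0,0]],[0,[0.06,0.28,0],[0,0,0]],[0,[0.07,0.31,0],[0,0,0]],[0,[0.07,0.31,0],[0,0,0]],[0,[0.07,0.31,0],[0,0,0]]]'
python3 - <<'E'
from h import *
im=save('wrist','w8.png'); p=viewer.camera_params('wrist')
for c,lo,hi in(('Y',(20,130,40),(34,255,255)),('G',(50,100,30),(78,255,255)),('O',(8,150,50),(16,255,255))): print(c,locate(im,p,lo,hi,.022,100))
print(tool()[0],sensors.get_obs()['joint_pos'].round(1))
E
```

```text
clock: 27.13
tool_pos: [0.5585, -0.1095, 0.0183]
orientation: [-180.0, 0.0, 172.5]
force: [1.0, -0.5, -1.6]
opening: 0.0214
gripper_force: 30.0
clock: 27.97
tool_pos: [0.546, -0.0025, 0.2331]
orientation: [179.9, 0.2, 172.3]
force: [1.5, 0.4, 0.1]
opening: 0.0281
gripper_force: 0.0
clock: 28.8
tool_pos: [0.5168, 0.3152, 0.2305]
orientation: [180.0, 0.0, 172.6]
force: [-0.8, -0.4, -0.9]
opening: 0.0441
gripper_force: 0.0
Y [(array([  4., 248.]), np.int32(190), array([ 0.563 , -0.0915]), array([0.012, 0.038]), 155.8)]
G [(array([400.,  86.]), np.int32(1110), array([0.433 , 0.4217]), array([0.024, 0.055]), 162.2)]
O [(array([323., 258.]), np.int32(576), array([0.6302, 0.312 ]), array([0.021, 0.053]), 175.4)]
[0.5170507  0.31403228 0.23054248] [  49.8   13.8   -8.3    0.   -67.9 -147.3]
```

View pics/w8.png

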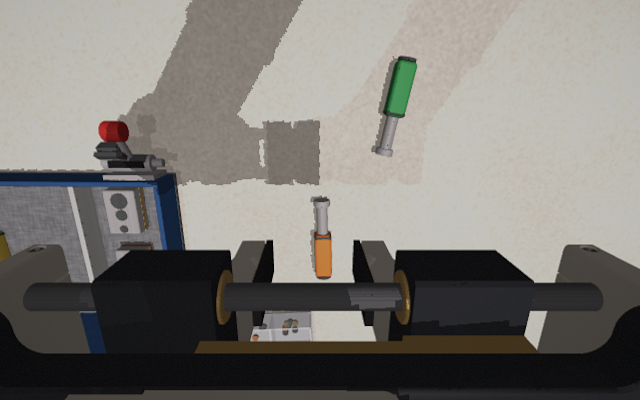

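Orange is at (323,258) and green at (400,86). Both anvil blocks show in the narrow compartment, at (122,210) and (135,248). I'll take orange next.

```bash
python3 -c "
from h import *
print(plan([.6163,.3132],.007,175.4))"
```

```text
(array([-0.0984,  0.012 ,  0.2236]), 'turn tool z', np.float64(-2.9), 'or', np.float64(177.1), 'q6', array([  49.8, -147.3]))
```

```bash
python3 -m pendant '[[0,[-0.035,0.005,0],[0,0,-3]],[0,[-0.07,0.012,0.01],[0,0,-3]],[0,[-0.098,0.012,0.04],[0,0,-3]],[0,[-0.098,0.012,0.08],[0,0,-3]],[0,[-0.098,0.012,0.12],[0,0,-3]],[0,[-0.098,0.012,0.16],[0,0,-3]],[0,[-0.098,0.012,0.20],[0,0,-3]],[0,[-0.098,0.012,0.221],[0,0,-3]],[0,[-0.098,0.012,0.223],[0,0,-3]],[0,[-0.098,0.012,0.223],[0,0,-3]]]'
python3 -m pendant '[[0,[0,0,0],[0,0,0]],[-0.8,[0,0,0],[0,0,0]],[-0.8,[0,0,0],[0,0,0]],[-0.8,[0,0,0],[0,0,0]],[-0.8,[0,0,0],[0,0,0]],[-0.8,[0,0,0],[0,0,0]],[-0.8,[0,0,0],[0,0,0]]]'
python3 -m pendant '[[-0.8,[0.00,0,-0.03],[0,0,0]],[-0.8,[0.00,0,-0.07],[0,0,3]],[-0.8,[0.02,0,-0.11],[0,0,3]],[-0.8,[0.04,0,-0.15],[0,0,3]],[-0.8,[0.05,-0.02,-0.17],[0,0,3]],[-0.8,[0.05,-0.05,-0.17],[0,0,3]],[-0.8,[0.05,-0.05,-0.17],[0,0,3]],[-0.8,[0.05,-0.05,-0.17],[0,0,3]]]'
python3 -c "
from h import *
print(sensors.get_obs()['opening'],plan([.5693,-.016],.15,172.4))"
```

```text
clock: 29.68
tool_pos: [0.6161, 0.3109, 0.0064]
orientation: [-179.9, -0.1, 175.4]
force: [0.6, -0.7, 0.9]
opening: 0.0438
gripper_force: 0.0
clock: 30.27
tool_pos: [0.6166, 0.3132, 0.0084]
orientation: [179.9, 0.1, 175.5]
force: [-1.4, 0.3, 6.1]
opening: 0.0218
gripper_force: 30.0
clock: 30.93
tool_pos: [0.5617, 0.2656, 0.1777]
orientation: [180.0, 0.0, 172.4]
force: [1.0, -0.3, -1.6]
opening: 0.0214
gripper_force: 30.0
0.02140389171667661 (array([-0.045 , -0.2781,  0.0275]), 'turn tool z', np.float64(-0.0), 'or', np.float64(180.0), 'q6', array([  43.3, -140.9]))
```

```bash
python3 -m pendant '[[-0.8,[-0.006,-0.035,0],[0,0,0]],[-0.8,[-0.012,-0.075,0],[0,0,0]],[-0.8,[-0.018,-0.115,0],[0,0,0]],[-0.8,[-0.024,-0.155,0],[0,0,0]],[-0.8,[-0.03,-0.195,0],[0,0,0]],[-0.8,[-0.036,-0.235,0],[0,0,0]],[-0.8,[-0.042,-0.265,0],[0,0,0]],[-0.8,[-0.045,-0.279,0],[0,0,0]],[-0.8,[-0.045,-0.279,0],[0,0,0]],[-0.8,[-0.045,-0.279,0.01],[0,0,0]]]'
python3 -m pendant '[[-0.8,[0,0,0],[0,0,0]],[-0.8,[0,0,0],[0,0,0]]]'
python3 -c "
from h import *
print(sensors.get_obs()['opening'],plan([.5692,-.017],.017,172.4))"
```

```text
clock: 31.77
tool_pos: [0.5713, -0.0164, 0.1676]
orientation: [180.0, 0.1, 172.3]
force: [0.8, 1.1, -1.6]
opening: 0.022
gripper_force: 30.0
clock: 31.93
tool_pos: [0.5695, -0.015, 0.1655]
orientation: [-180.0, -0.1, 172.5]
force: [0.3, -0.3, -1.2]
opening: 0.0217
gripper_force: 30.0
0.021696331988577393 (array([-0.0003, -0.0019,  0.1485]), 'turn tool z', np.float64(0.1), 'or', np.float64(-179.9), 'q6', array([  18.1, -115.7]))
```

```bash
python3 -m pendant '[[-0.8,[0,-0.002,0.04],[0,0,0]],[-0.8,[0,-0.002,0.08],[0,0,0]],[-0.8,[0,-0.002,0.115],[0,0,0]],[-0.8,[0,-0.002,0.138],[0,0,0]],[-0.8,[0,-0.002,0.147],[0,0,0]],[-0.8,[0,-0.002,0.148],[0,0,0]],[-0.8,[0,-0.002,0.148],[0,0,0]]]'
python3 -m pendant '[[-0.38,[0,0,0],[0,0,0]],[-0.38,[0,0,0],[0,0,0]],[-0.38,[0,0,0],[0,0,0]],[-0.38,[0,0,-0.03],[0,0,0]],[-0.38,[0,0,-0.07],[0,0,0]],[-0.38,[0,0,-0.11],[0,0,0]],[-0.38,[0,0,-0.15],[0,0,0]],[-0.38,[0.01,0.04,-0.18],[0,0,0]],[-0.38,[0.02,0.08,-0.20],[0,0,0]],[-0.38,[0.03,0.12,-0.22],[0,0,0]]]'
python3 -m pendant '[[0,[0.005,0.04,0],[0,0,0]],[0,[0.01,0.08,0],[0,0,0]],[0,[0.015,0.12,0],[0,0,0]],[0,[0.02,0.16,0],[0,0,0]],[0,[0.025,0.20,0],[0,0,0]],[0,[0.03,0.24,0],[0,0,0]],[0,[0.035,0.28,0],[0,0,0]],[0,[0.04,0.29,0],[0,0,0]],[0,[0.04,0.29,0],[0,0,0]]]'
python3 - <<'E'
from h import *
im=save('wrist','w9.png'); p=viewer.camera_params('wrist')
for c,lo,hi in(('G',(50,100,30),(78,255,255)),('O',(8,150,50),(16,255,255))): print(c,locate(im,p,lo,hi,.022,100))
g=locate(im,p,(50,100,30),(78,255,255),.022,300)[0]; a=np.radians(g[4]+180 if g[4]>90 else g[4]); t=g[2]+.014*np.array([np.cos(a),np.sin(a)]); print(np.degrees(a),t)
print(tool()[0],sensors.get_obs()['joint_pos'].round(1),plan(t,.007,g[4]))
E
```

```text
clock: 32.52
tool_pos: [0.5705, -0.0171, 0.0194]
orientation: [-180.0, 0.0, 172.5]
force: [-0.5, 0.9, -1.3]
opening: 0.0214
gripper_force: 30.0
clock: 33.35
tool_pos: [0.5578, 0.0901, 0.2348]
orientation: [179.9, 0.2, 172.3]
force: [1.4, 0.6, -0.7]
opening: 0.0271
gripper_force: 0.0
clock: 34.1
tool_pos: [0.5555, 0.3854, 0.2314]
orientation: [180.0, 0.0, 172.6]
force: [-0.4, -0.3, -0.1]
opening: 0.044
gripper_force: 0.0
G [(array([335.,  58.]), np.int32(1064), array([0.4335, 0.4231]), array([0.021, 0.055]), 162.3)]
O [(array([  8., 237.]), np.int32(694), array([ 0.588 , -0.0093]), array([0.026, 0.065]), 155.9)]
342.3 [0.44683726 0.41884354]
[0.55570254 0.38359578 0.23161447] [  51.1   20.4    1.1   -0.   -70.7 -148.6] (array([0.1126, 0.0207, 0.2246]), 'turn tool z', np.float64(10.3), 'or', np.float64(-169.7), 'q6', array([  51.1, -148.6]))
```

```bash
python3 -m pendant '[[0,[0.035,0.007,0],[0,0,3]],[0,[0.07,0.014,0.0],[0,0,7]],[0,[0.105,0.0207,0.02],[0,0,10.3]],[0,[0.1126,0.0207,0.05],[0,0,10.3]],[0,[0.1126,0.0207,0.09],[0,0,10.3]],[0,[0.1126,0.0207,0.13],[0,0,10.3]],[0,[0.1126,0.0207,0.17],[0,0,10.3]],[0,[0.1126,0.0207,0.205],[0,0,10.3]],[0,[0.1126,0.0207,0.223],[0,0,10.3]],[0,[0.1126,0.0207,0.223],[0,0,10.3]]]'
python3 -m pendant '[[0,[0,0,0],[0,0,0]],[-0.8,[0,0,0],[0,0,0]],[-0.8,[0,0,0],[0,0,0]],[-0.8,[0,0,0],[0,0,0]],[-0.8,[0,0,0],[0,0,0]],[-0.8,[0,0,0],[0,0,0]],[-0.8,[0,0,0],[0,0,0]]]'
python3 -m pendant '[[-0.8,[0.00,0,-0.03],[0,0,0]],[-0.8,[0.00,0,-0.07],[0,0,-4]],[-0.8,[0,0,-0.11],[0,0,-10.2]],[-0.8,[0,-0.01,-0.15],[0,0,-10.2]],[-0.8,[-0.01,-0.04,-0.17],[0,0,-10.2]],[-0.8,[-0.02,-0.07,-0.17],[0,0,-10.2]],[-0.8,[-0.03,-0.1,-0.17],[0,0,-10.2]],[-0.8,[-0.03,-0.1,-0.17],[0,0,-10.2]],[-0.8,[-0.03,-0.1,-0.17],[0,0,-10.2]]]'
python3 -c "
from h import *
c=np.array([.562,-.010]);a=np.radians(-7.6);M=np.array([[np.cos(a),-np.sin(a)],[np.sin(a),np.cos(a)]])
w=c+M@[-.008,-.053]; print(w,sensors.get_obs()['opening'],plan(w,.15,172.4))"
```

```text
clock: 34.98
tool_pos: [0.4462, 0.4139, 0.0047]
orientation: [-179.6, -0.1, 162.0]
force: [-0.2, -0.3, 0.7]
opening: 0.0438
gripper_force: 0.0
clock: 35.57
tool_pos: [0.4481, 0.4186, 0.0099]
orientation: [179.8, 0.1, 162.2]
force: [-0.9, -0.2, 7.7]
opening: 0.0219
gripper_force: 30.0
clock: 36.32
tool_pos: [0.4449, 0.3116, 0.1789]
orientation: [180.0, -0.0, 172.2]
force: [0.7, 0.0, -1.1]
opening: 0.0216
gripper_force: 30.0
[ 0.54706069 -0.06147637] 0.0216435281047998 (array([-0.1516, -0.3559,  0.0286]), 'turn tool z', np.float64(-0.2), 'or', np.float64(179.8), 'q6', array([  55.7, -153.4]))
```

Move over the slot, then check with the wrist camera where the two placed setters lie before lowering.

```bash
python3 -m pendant '[[-0.8,[-0.015,-0.036,0],[0,0,0]],[-0.8,[-0.031,-0.073,0],[0,0,0]],[-0.8,[-0.047,-0.11,0],[0,0,0]],[-0.8,[-0.062,-0.147,0],[0,0,0]],[-0.8,[-0.078,-0.184,0],[0,0,0]],[-0.8,[-0.094,-0.221,0],[0,0,0]],[-0.8,[-0.11,-0.258,0],[0,0,0]],[-0.8,[-0.126,-0.295,0],[0,0,0]],[-0.8,[-0.141,-0.331,0],[0,0,0]],[-0.8,[-0.1516,-0.356,0],[0,0,0]]]'
python3 -m pendant '[[-0.8,[0,0,0],[0,0,0]],[-0.8,[0,0,0],[0,0,0]],[-0.8,[0,0,0],[0,0,0]]]'
python3 - <<'E'
from h import *
im=save('wrist','w10.png'); p=viewer.camera_params('wrist')
for c,lo,hi in(('Y',(20,130,40),(34,255,255)),('O',(8,150,50),(16,255,255))): print(c,locate(im,p,lo,hi,.028,100))
print(sensors.get_obs()['opening'],plan([.5471,-.0615],.018,172.4))
E
```

```text
clock: 37.15
tool_pos: [0.5487, -0.0621, 0.178]
orientation: [-180.0, -0.0, 172.3]
force: [-0.2, 0.4, -2.8]
opening: 0.0222
gripper_force: 30.0
clock: 37.4
tool_pos: [0.548, -0.0595, 0.1778]
orientation: [-180.0, -0.0, 172.3]
force: [0.1, 0.3, -1.8]
opening: 0.0216
gripper_force: 30.0
Y [(array([268., 214.]), np.int32(1044), array([ 0.5715, -0.1103]), array([0.023, 0.056]), 173.2)]
O [(array([356., 214.]), np.int32(1031), array([ 0.583 , -0.0193]), array([0.022, 0.055]), 172.2)]
0.022066002414538852 (array([ 0.0005, -0.0026,  0.16  ]), 'turn tool z', np.float64(-0.0), 'or', np.float64(180.0), 'q6', array([  14.2, -111.8]))
```

View pics/w10.png

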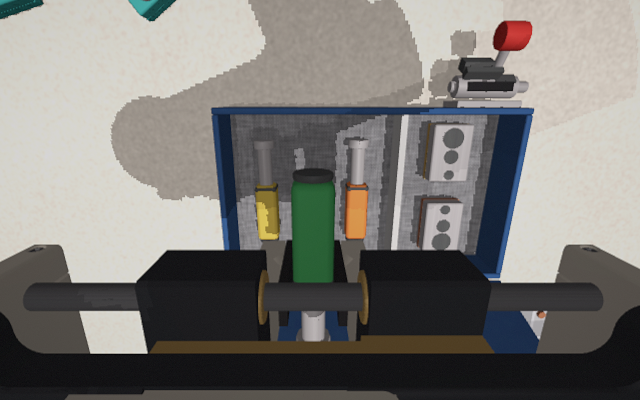

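The wrist view shows yellow at (268,214) and orange at (356,214), with both anvils in the narrow bay and the green held between them. I'll shift 9 mm to the front so the fingers come down beside the thinner shanks.

```bash
python3 -m pendant '[[-0.8,[0.009,-0.0015,0.03],[0,0,0]],[-0.8,[0.0095,-0.0015,0.07],[0,0,0]],[-0.8,[0.0095,-0.0015,0.11],[0,0,0]],[-0.8,[0.0095,-0.0015,0.14],[0,0,0]],[-0.8,[0.0095,-0.0015,0.154],[0,0,0]],[-0.8,[0.0095,-0.0015,0.158],[0,0,0]],[-0.8,[0.0095,-0.0015,0.158],[0,0,0]],[-0.8,[0.0095,-0.0015,0.158],[0,0,0]]]'
python3 -m pendant '[[-0.38,[0,0,0],[0,0,0]],[-0.38,[0,0,0],[0,0,0]],[-0.38,[0,0,0],[0,0,0]],[-0.38,[0,0,-0.03],[0,0,0]],[-0.38,[0,0,-0.07],[0,0,0]],[-0.38,[0,0,-0.11],[0,0,0]],[-0.38,[0,0,-0.15],[0,0,0]],[-0.38,[0.02,0,-0.19],[0,0,0]],[-0.38,[0.03,0,-0.23],[0,0,0]],[-0.38,[0.03,0,-0.23],[0,0,0]]]'
python3 - <<'E'
from h import *
im=save('wrist','w11.png'); p=viewer.camera_params('wrist')
c=np.array([.562,-.010]);a=np.radians(-7.6);M=np.array([[np.cos(a),-np.sin(a)],[np.sin(a),np.cos(a)]])
for n,lo,hi in(('Y',(20,130,40),(34,255,255)),('O',(8,150,50),(16,255,255)),('G',(50,100,30),(78,255,255))):
  for b in locate(im,p,lo,hi,.028,200): print(n,b,'case',(M.T@(b[2]-c)).round(4))
k=c+M@[.144,0]; print(k,tool()[0],delta([*k,.231]))
E
```

```text
clock: 38.12
tool_pos: [0.5393, -0.0591, 0.0212]
orientation: [180.0, 0.1, 172.4]
force: [0.3, 0.4, -1.7]
opening: 0.0215
gripper_force: 30.0
clock: 38.95
tool_pos: [0.5105, -0.0563, 0.2595]
orientation: [179.8, 0.7, 172.4]
force: [2.1, 0.5, 1.4]
opening: 0.0272
gripper_force: 0.0
Y (array([278., 218.]), np.int32(629), array([ 0.5695, -0.1101]), array([0.022, 0.056]), 173.5) case [ 0.0207 -0.0982]
O (array([347., 217.]), np.int32(620), array([ 0.5822, -0.0195]), array([0.022, 0.052]), 172.4) case [ 0.0213 -0.0067]
G (array([313., 176.]), np.int32(700), array([ 0.5207, -0.0567]), array([0.021, 0.054]), 172.3) case [-0.0348 -0.0518]
[ 0.70473504 -0.02904492] [ 0.51022987 -0.05594372  0.25670081] [-0.1889  0.0524  0.0279]
```

View pics/w11.png

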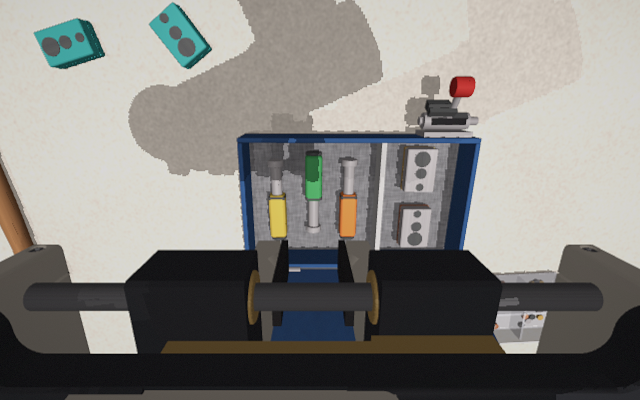

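All setters lie side by side in the wide bay (yellow (278,215), green (313,178), orange (347,215)), and both anvils are in the narrow one (420,170), (414,226). Now I'll shut the lid.

```bash
python3 -m pendant '[[0,[0,0.01,-0.03],[0,0,0]],[0,[-0.01,0.03,-0.055],[0,0,0]],[0,[-0.05,0.0537,-0.055],[0,0,0]],[0,[-0.09,0.0537,-0.055],[0,0,0]],[0,[-0.13,0.0537,-0.055],[0,0,0]],[0,[-0.165,0.0537,-0.055],[0,0,0]],[0,[-0.187,0.0537,-0.055],[0,0,0]],[0,[-0.187,0.0537,-0.02],[0,0,0]],[0,[-0.187,0.0537,0.01],[0,0,0]],[0,[-0.187,0.0537,0.03],[0,0,0]]]'
python3 -m pendant '[[0,[0,0,0],[0,0,0]],[0,[0,0,0],[0,0,0]],[-0.8,[0,0,0],[0,0,0]],[-0.8,[0,0,0],[0,0,0]],[-0.8,[0,0,0],[0,0,0]],[-0.8,[0,0,0],[0,0,0]],[-0.8,[0,0,0],[0,0,0]]]'
```

```text
clock: 39.83
tool_pos: [0.7002, -0.0281, 0.2164]
orientation: [-180.0, -0.2, 172.3]
force: [-5.0, 6.0, 42.3]
opening: 0.0443
gripper_force: 33.1
clock: 40.42
tool_pos: [0.7011, -0.0278, 0.2204]
orientation: [180.0, 0.0, 172.3]
force: [-0.7, -0.7, -0.0]
opening: 0.0238
gripper_force: 30.0
```

```bash
python3 -m pendant '[[-0.8,[0.020,0,-0.005],[0,0,0]],[-0.8,[0.040,0,-0.007],[0,0,0]],[-0.8,[0.061,0,-0.008],[0,0,0]],[-0.8,[0.081,0,-0.0065],[0,0,0]],[-0.8,[0.101,0,-0.003],[0,0,0]],[-0.8,[0.121,0,0.0025],[0,0,0]],[-0.8,[0.140,0,0.010],[0,0,0]],[-0.8,[0.1585,0,0.019],[0,0,0]],[-0.8,[0.176,0,0.030],[0,0,0]],[-0.8,[0.192,0,0.043],[0,0,0]]]'
python3 -m pendant '[[-0.8,[0.015,0,0.014],[0,0,0]],[-0.8,[0.028,0,0.030],[0,0,0]],[-0.8,[0.0395,0,0.047],[0,0,0]],[-0.8,[0.049,0,0.065],[0,0,0]],[-0.8,[0.057,0,0.084],[0,0,0]],[-0.8,[0.063,0,0.103],[0,0,0]],[-0.8,[0.067,0,0.123],[0,0,0]],[-0.8,[0.069,0,0.1375],[0,0,0]],[-0.8,[0.0695,0,0.147],[0,0,0]],[-0.8,[0.0695,0,0.149],[0,0,0]]]'
python3 -m pendant '[[-0.8,[0,0,0],[0,0,0]],[-0.8,[0,0,0],[0,0,0]]]'
```

```text
clock: 41.25
tool_pos: [0.5106, -0.0019, 0.1783]
orientation: [179.9, 0.2, 172.4]
force: [-1.0, 2.8, 4.4]
opening: 0.0236
gripper_force: 30.0
clock: 42.08
tool_pos: [0.4397, 0.0075, 0.0265]
orientation: [-180.0, -0.2, 172.3]
force: [-9.7, 12.5, 1.9]
opening: 0.0237
gripper_force: 30.0
clock: 42.25
tool_pos: [0.4398, 0.0075, 0.0273]
orientation: [-180.0, -0.2, 172.3]
force: [-9.5, 11.4, -0.5]
opening: 0.0236
gripper_force: 30.0
```

```bash
python3 -m pendant '[[-0.2,[0,0,0],[0,0,0]],[-0.2,[0,0,0],[0,0,0]],[-0.2,[0,0,0],[0,0,0]],[-0.2,[0,0,-0.03],[0,0,0]],[-0.2,[0,0,-0.07],[0,0,0]],[-0.2,[0.01,0.02,-0.11],[0,0,0]],[-0.2,[0.02,0.05,-0.15],[0,0,0]],[-0.2,[0.02,0.06,-0.19],[0,0,0]],[-0.2,[0.02,0.06,-0.2],[0,0,0]],[-0.2,[0.02,0.06,-0.2],[0,0,0]]]'
python3 - <<'E'
from h import *
im=save('wrist','w12.png'); p=viewer.camera_params('wrist')
print('red',locate(im,p,(0,170,60),(5,255,255),.052,30))
u,v=proj(p,[.443,.006,.053]).astype(int); print(u,v,'black',locate(im,p,(0,0,0),(179,255,40),.053,60,(u-22,v-22,u+22,v+14)))
print('lid',locate(im,p,(100,120,20),(125,255,255),.056,2000))
print(tool()[0],delta([.4362,.1174,.0391]))
E
```

```text
clock: 43.08
tool_pos: [0.4329, 0.0712, 0.234]
orientation: [179.7, 0.5, 172.4]
force: [0.9, 0.3, 0.6]
opening: 0.0351
gripper_force: 0.0
red [(array([354., 178.]), np.int32(334), array([0.4367, 0.1159]), array([0.02, 0.02]), 174.2)]
256 196 black [(array([257., 194.]), np.int32(539), array([0.4411, 0.006 ]), array([0.026, 0.027]), 172.3)]
lid [(array([262., 238.]), np.int32(10218), array([ 0.5047, -0.0019]), array([0.279, 0.092]), 82.2), (array([313., 326.]), np.int32(2716), array([0.622 , 0.0451]), array([0.134, 0.045]), 82.2)]
[0.43156728 0.07041341 0.23122337] [0.0026 0.0464 0.1923]
```

```bash
python3 -m pendant '[[-0.2,[0.0025,0.035,0.02],[0,0,0]],[-0.2,[0.0025,0.046,0.05],[0,0,0]],[-0.2,[0.0025,0.046,0.09],[0,0,0]],[-0.2,[0.0025,0.046,0.13],[0,0,0]],[-0.2,[0.0025,0.046,0.165],[0,0,0]],[-0.2,[0.0025,0.046,0.185],[0,0,0]],[-0.2,[0.0025,0.046,0.191],[0,0,0]],[-0.2,[0.0025,0.046,0.191],[0,0,0]],[-0.2,[0.0025,0.046,0.191],[0,0,0]]]'
python3 -m pendant '[[-0.8,[0,0,0],[0,0,0]],[-0.8,[0,0,0],[0,0,0]],[-0.8,[0,0,0],[0,0,0]],[-0.8,[0,0,0],[0,0,0]],[-0.8,[0,0,0],[0,0,0]]]'
python3 -m pendant '[[-0.8,[0,0.004,0],[0,0,0]],[-0.8,[0,0.008,0],[0,0,0]],[-0.8,[0,0.009,0],[0,0,0]],[-0.8,[0,0.009,0],[0,0,0]],[-0.8,[0,0.009,0],[0,0,0]]]'
python3 -c "
from h import *
print(delta([.4736,.0931,.0627]))"
```

```text
clock: 43.88
tool_pos: [0.4341, 0.115, 0.0376]
orientation: [-180.0, -0.0, 172.3]
force: [-0.3, 0.1, 1.4]
opening: 0.035
gripper_force: 0.0
clock: 44.3
tool_pos: [0.4349, 0.117, 0.0386]
orientation: [179.8, 0.2, 172.3]
force: [-4.3, 7.4, 3.1]
opening: 0.0198
gripper_force: 30.0
clock: 44.72
tool_pos: [0.4353, 0.1234, 0.0382]
orientation: [-180.0, 0.0, 172.3]
force: [2.3, -6.4, 5.2]
opening: 0.0199
gripper_force: 30.0
[-0.042  -0.025  -0.0244]
```

```bash
python3 -m pendant '[[-0.8,[0,0.003,0],[0,0,0]],[-0.8,[0,0.003,0],[0,0,0]],[-0.8,[-0.0065,0.003,-0.009],[0,0,0]],[-0.8,[-0.015,0.003,-0.0165],[0,0,0]],[-0.8,[-0.025,0.003,-0.022],[0,0,0]],[-0.8,[-0.036,0.003,-0.0245],[0,0,0]],[-0.8,[-0.0415,0.003,-0.0245],[0,0,0]],[-0.8,[-0.0415,0.003,-0.0245],[0,0,0]],[-0.8,[-0.0415,0.003,-0.0245],[0,0,0]]]'
python3 -c "
from h import *
print(delta([.4736,.0931,.0627]))"
```

```text
clock: 45.47
tool_pos: [0.4745, 0.1192, 0.0616]
orientation: [-179.8, -0.2, 172.3]
force: [-3.6, -7.3, 4.1]
opening: 0.02
gripper_force: 30.0
[-0.0026 -0.026  -0.001 ]
```

```bash
python3 -m pendant '[[-0.8,[-0.001,-0.007,0],[0,0,0]],[-0.8,[-0.001,-0.014,0],[0,0,0]],[-0.8,[-0.001,-0.021,0],[0,0,0]],[-0.8,[-0.001,-0.027,0],[0,0,0]],[-0.8,[-0.001,-0.029,0],[0,0,0]],[-0.8,[-0.001,-0.029,0],[0,0,0]]]'
python3 -c "
from h import *
print(delta([.4736,.0931,.0627]))"
```

```text
clock: 45.97
tool_pos: [0.473, 0.0935, 0.0619]
orientation: [179.9, -0.0, 172.3]
force: [-4.5, 7.3, -2.0]
opening: 0.0197
gripper_force: 30.0
[-0.0006 -0.0003 -0.0008]
```

Home. Open, back off upward, and verify numerically.

```bash
python3 -m pendant '[[0,[0,0,0],[0,0,0]],[0,[0,0,0],[0,0,0]],[0,[0,0,0],[0,0,0]],[0,[0,0,0],[0,0,0]],[0,[0,0,-0.03],[0,0,0]],[0,[0,0,-0.07],[0,0,0]],[0,[0,0,-0.11],[0,0,0]],[0,[0.01,-0.03,-0.15],[0,0,0]],[0,[0.01,-0.034,-0.19],[0,0,0]],[0,[0.008,-0.034,-0.2245],[0,0,0]]]'
python3 -m pendant '[[0,[0,0,0],[0,0,0]],[0,[0,0,0],[0,0,0]],[0,[0,0,0],[0,0,0]]]'
python3 - <<'E'
from h import *
im=save('wrist','w13.png'); p=viewer.camera_params('wrist')
print('red',locate(im,p,(0,170,60),(5,255,255),.075,30))
u,v=proj(p,[.443,.006,.053]).astype(int); print('black',locate(im,p,(0,0,0),(179,255,40),.053,60,(u-22,v-22,u+22,v+14)))
print('lid',locate(im,p,(100,120,20),(125,255,255),.056,2000),sensors.get_obs()['force'])
E
```

```text
clock: 46.8
tool_pos: [0.4595, 0.0583, 0.2883]
orientation: [-180.0, -0.0, 172.3]
force: [1.5, 0.3, -1.3]
opening: 0.044
gripper_force: 0.0
clock: 47.05
tool_pos: [0.4608, 0.0599, 0.2861]
orientation: [180.0, -0.0, 172.3]
force: [0.3, -0.4, -0.1]
opening: 0.0442
gripper_force: 0.0
red [(array([343., 178.]), np.int32(276), array([0.4707, 0.0941]), array([0.021, 0.02 ]), 82.3)]
black [(array([269., 162.]), np.int32(408), array([0.4434, 0.0066]), array([0.025, 0.025]), 172.3)]
lid [(array([276., 223.]), np.int32(16453), array([ 0.5394, -0.0061]), array([0.28 , 0.146]), 82.3)] [ 0.90164696 -0.55896838 -0.30454309]
```

```bash
python3 -c "
from plant import workorder; print(workorder.close_job())"
```

```text
the job is handed in; nothing more can be done
None
```

I handed the job in at about 47 s. All three setters and both anvil blocks are in their compartments, the lid is shut and the bolt is home. A last wrist-camera check put both knobs within about 2 mm of where they started; the judge gave no verdict back.

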